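# Pack and tally the sample pots

### The job

First turn the tally dial back to its zero stop, to clear the last batch. Then lift the lid off the blue canister by its knob and lay it flat on the round green mat, stand every red-capped sample pot upright inside the canister, and put the lid back on so that it is fully home. Finally turn the dial clockwise from zero by exactly one click for each pot you packed, and leave the sanitizer, phone and test kit where they are.

Things in the scene. Friction and masses are not known exactly. Their poses are not given: they have to be found in the camera images.
- dial (a joint): the tally dial's angle in rad: 0 at the zero stop (pointer on the red tick), growing as it turns clockwise seen from above, up to a stop at 8 clicks. It clicks every pi/6 = 0.524 rad (30 degrees) and springs into the nearest click when let go; about 0.1 N m takes it from one click to the next. It starts at 3, 4 or 5 clicks
- dial_grip (a point): the dial's knob: round, black, ribbed, 36 mm in diameter, standing 40 mm up from the top of its white housing (110 x 110 mm, 50 mm high, fixed to the desk). This point is on the vertical turning axis, 26 mm above the housing top and 14 mm below the knob's top; grip the knob across its diameter at any yaw
- dial_pointer (a point): the tip of the white pointer line at the foot of the dial knob, 25 mm from the axis, 5 mm above the housing top; it turns with the knob. The red tick on the steel ring is zero, black ticks mark the clicks 1 to 8 clockwise from it
- canister_mouth (a point): centre of the mouth of the blue round canister, at its rim: outer diameter 188 mm, inner diameter 176 mm, rim 75 mm above the desk; fixed to the desk
- canister_floor (a point): centre of the canister's flat white inner floor, 6 mm above the desk, 69 mm below the rim
- lid_knob (a point): the grip point of the loose canister lid's knob: black upright cylinder 30 mm in diameter standing 40 mm up from the top of the lid's white flange; this point is on its axis, 26 mm above the flange's top and 14 mm below the knob's top. The lid's own z axis points up along the knob. The lid weighs 200 to 330 g
- lid_seat (a point): centre of the underside of the lid's flange (196 mm in diameter, 6 mm thick), 32 mm below lid_knob. Below it the lid has a locating plug 8 mm deep, tapering from 166 to 156 mm in diameter, which enters the canister's mouth; when the lid is home this point coincides with canister_mouth (up to 5 mm sideways play), and when the lid lies on the mat it is 8 mm above the mat
- mat_top (a point): centre of the top of the round green mat with black edge, 220 mm in diameter, 3 mm thick, fixed to the desk: where the lid is laid aside
- pot0_mid (a point): a sample pot, the first of four alike (two to four are present): upright cylinder 42 mm in diameter, 52 mm tall, 40 to 85 g, clear with a white label and a red screw cap on top; rigid, closed. This point is its centre, 26 mm above its underside; its own z axis points up through the cap
- pot1_mid (a point): a sample pot, the second of four alike (two to four are present): upright cylinder 42 mm in diameter, 52 mm tall, 40 to 85 g, clear with a white label and a red screw cap on top; rigid, closed. This point is its centre, 26 mm above its underside; its own z axis points up through the cap
- pot2_mid (a point): a sample pot, the third of four alike (two to four are present): upright cylinder 42 mm in diameter, 52 mm tall, 40 to 85 g, clear with a white label and a red screw cap on top; rigid, closed. This point is its centre, 26 mm above its underside; its own z axis points up through the cap
- pot3_mid (a point): a sample pot, the fourth of four alike (two to four are present): upright cylinder 42 mm in diameter, 52 mm tall, 40 to 85 g, clear with a white label and a red screw cap on top; rigid, closed. This point is its centre, 26 mm above its underside; its own z axis points up through the cap
- sanitizer: bystander: small pump bottle of hand sanitizer, 42 mm in diameter, 100 mm tall; origin at the centre of its underside
- phone: bystander: a phone lying flat, 155 x 75 x 9 mm, long along its x; origin at the centre of its underside
- kit: bystander: a white sealed test kit, 50 x 110 x 22 mm, long along its y; origin at the centre of its underside

How it is judged (in metres and radians):
On the way, in this order (a step that is already met when the one before it is completed fails the run):
1. the dial is back at its zero stop (value of joint dial below 0.13 rad), for 0.2 s.
2. the lid lies flat on the mat, let go (horizontal distance between lid_seat and mat_top below 0.04 m and z of lid_seat in the frame of mat_top below 0.012 m and angle between lid_seat's own z axis and vertical below 0.04 rad and contact force between the fingers and lid below 0.2 N), for 0.2 s.
3. every pot stands upright in the canister (horizontal distance between each of pot0_mid, pot1_mid, pot2_mid, pot3_mid and canister_mouth below 0.072 m and z of pot0_mid in the frame of canister_floor between 0.02 and 0.033 m and angle between each of pot0_mid, pot1_mid, pot2_mid, pot3_mid's own z axis and vertical below 0.15 rad and z of pot1_mid in the frame of canister_floor between 0.02 and 0.033 m and z of pot2_mid in the frame of canister_floor between 0.02 and 0.033 m and z of pot3_mid in the frame of canister_floor between 0.02 and 0.033 m), for 0.2 s.
4. the lid is back on, fully home, over the pots (all of step 3 and horizontal distance between lid_seat and canister_mouth below 0.01 m and z of lid_seat in the frame of canister_mouth between -0.003 and 0.003 m and angle between lid_seat's own z axis and vertical below 0.04 rad), for 0.2 s.
5. the dial stands one click from zero for each pot: 2, 3 or 4 clicks (the -5 m clauses only tell which pots are present) (value of joint dial between 0.916298 and 2.22529 rad and ((height (world z) of pot1_mid below -5 m and height (world z) of canister_mouth above -5 m) or (height (world z) of pot2_mid below -5 m and height (world z) of canister_mouth above -5 m) or (height (world z) of pot3_mid below -5 m and height (world z) of canister_mouth above -5 m) or value of joint dial above 1.9635 rad) and ((height (world z) of each of pot1_mid, pot2_mid below -5 m and height (world z) of canister_mouth above -5 m) or (height (world z) of each of pot1_mid, pot3_mid below -5 m and height (world z) of canister_mouth above -5 m) or (height (world z) of each of pot2_mid, pot3_mid below -5 m and height (world z) of canister_mouth above -5 m) or value of joint dial above 1.4399 rad) and (not (height (world z) of pot1_mid below -5 m and height (world z) of canister_mouth above -5 m) or value of joint dial below 1.7017 rad) and (not (height (world z) of pot2_mid below -5 m and height (world z) of canister_mouth above -5 m) or value of joint dial below 1.7017 rad) and (not (height (world z) of pot3_mid below -5 m and height (world z) of canister_mouth above -5 m) or value of joint dial below 1.7017 rad) and (not (height (world z) of each of pot1_mid, pot2_mid below -5 m and height (world z) of canister_mouth above -5 m) or value of joint dial below 1.1781 rad) and (not (height (world z) of each of pot1_mid, pot3_mid below -5 m and height (world z) of canister_mouth above -5 m) or value of joint dial below 1.1781 rad) and (not (height (world z) of each of pot2_mid, pot3_mid below -5 m and height (world z) of canister_mouth above -5 m) or value of joint dial below 1.1781 rad)), for 0.3 s.
At the end, for the whole second after the job is handed in: each present pot stands upright in the canister (within 72 mm of its axis, on the floor, tilt < 0.15 rad); the lid is home (within 10 mm sideways and 3 mm in height, tilt < 0.04 rad), still and let go; the dial rests within a quarter click of one click per pot (all of step 4 and all of step 5 and linear speed of lid below 0.02 m/s and contact force between the fingers and lid below 0.2 N); the robot touches nothing.
It fails at once if the sanitizer is knocked or shifted by more than 30 mm (distance of sanitizer from where it was at the start of the episode above 0.03 m).
It fails at once if the phone is knocked or shifted by more than 30 mm (distance of phone from where it was at the start of the episode above 0.03 m).
It fails at once if the test kit is knocked or shifted by more than 30 mm (distance of kit from where it was at the start of the episode above 0.03 m).
Of pot1, pot2, pot3 only 1 to 3 are there at a start; the rules pass over those that are not, and their reading is None.
At some moment in a run one of pot0, pot1, pot2, pot3 may be knocked a few centimetres aside while the robot is not near it.
Once in a run the grip may slacken for a moment while it holds something.
It also fails if it takes over 210 s, if anything falls off the work surface, if the arm or the gripper's body presses on something with over 40 N, if the wrist force passes 120 N, or if a joint passes its speed limit or range.

### The arm

A 7-joint arm with a two-finger parallel gripper is mounted at the origin on the work surface. World frame = base frame: x ahead of the robot, y to its left, z up, the work surface at z = 0. Lengths are in mm, angles in rad, forces in N, time in s.
With the tool pointing down it reaches from about 400 to 875 mm from the base axis. Payload 4.4 kg.
Tool frame: the origin (TCP) lies midway between the tips of the shut fingers; the grasp point (between the pads) lies 19 mm behind it; z points along the fingers, y is the line along which they close (so a half turn about z gives the same grasp; the last joint's range is limited). The gripper opens to 85 mm and grips with 20 to 120 N. Pads are 22 mm wide; open, the fingers measure 114 mm over their backs; the gripper's body (76 mm by 85 mm) begins 54 mm behind the grasp point. The pads swing forward as they close: fully open they stand 13 mm farther back than shut.
Start: joints at [-1.249, 0.628, 0.038, 1.517, -0.027, 0.996, -0.02], TCP at [245.776, 601.758, 191.813] pointing down, gripper open.
Joint ranges: [-3.06, 3.06], [-0.37, 2.12], [-1.25, 1.32], [0.18, 2.47], [-1.1, 4.24], [0.23, 1.98], [-2.94, 2.94]. Speed limits (rad/s): [2.57, 2.57, 3.14, 3.14, 3.14, 3.14, 3.14].

### API

Orientations are given as [roll, pitch, yaw] about the fixed x, y, z axes, in that order (R = Rz(yaw) Ry(pitch) Rx(roll)).
In Python, from cell import read_state, get_image, finish_job gives the robot as it stands.
- The arm moves only by the tool send_rows, never from a script. Its argument "series" is a list of rows, each an object of numbers: "ax", "ay", "az": the turn, a rotation vector about the tool's x, y, z in rad; "dx", "dy", "dz": the shift along the tool's x, y, z in cm; "hand": the closure, from 0 (fully open) to 1 (shut). In form: [{"ax": .., "ay": .., "az": .., "dx": .., "dy": .., "dz": .., "hand": ..}, ...]. A call has 1 to 10 rows; each row is the pose to reach, as a shift and turn from the pose commanded when the call began, along the tool's axes at that moment; what a row does not reach only later rows make up. A row lasts 1/10 s, in which the tool goes at most 50 mm and 8.59 degrees, less where a joint would pass 70% of its speed; a pose out of reach is approached as far as the arm can. A call with a gripper value outside its range is refused whole. The fingers move at their own pace and stop on an object; the grip force is fixed at half the most. Time passes only in rows, so rows that repeat a pose let the fingers close. It gives the time, the measured TCP pose, the force, the opening and the grip force at its end, in the units of the state.
- read_state(): the state, without advancing time (a new reading comes with each control period).
- get_image(name): name is "scene" or "top"; returns a dict with "pixels" (400x640x3 uint8, red, green, blue), "mtx" (3x3 intrinsics, pixels), "R" (3x3) and "t" (3): a world point X has camera coordinates R X + t. Camera axes: x right, y down, z forward; pixel columns grow to the right and rows downward; lengths in mm; the calibration is good to about 2 mm. A picture is of the moment at which its call begins. There is no depth.
- finish_job(): hands the job in; it is judged then, once.
The state is a dict: "clock": time; "qpos": joint angles; "qd": joint speeds; "tau": joint torques, N m; "eef_pos": TCP position; "tool_rot": TCP orientation; "force": force on the tool from outside, world axes, zero at the start; "torque": the same for the moment, N m; "width": finger opening in mm; "gripper_force": force on a finger pad.
Only numpy, scipy, OpenCV 4.12 (cv2) and the standard library are available. Lean on these libraries where they do the work, as an engineer would, in place of code of your own. Each camera call takes 0.05 s, during which the arm holds its last target. There are 200 camera calls.

## Working session

There is one attempt and no reset: what is moved stays moved. The work goes in short steps, Python scripts to look and compute and a tool call to move; the robot and the scene stay as the last step left them, time stands still between calls to the robot, and variables do not carry over. Pictures are saved under pics/ and viewed, at most 14 in all, crops included, and the job is handed in when it is done.

Besides the shell and the picture viewer there is one more tool, called after ">>>" as a command line: name --argument value ..., lists and objects as JSON in quotes. send_rows: Moves the arm, as the interface text tells. Its arguments: {"type":"object","properties":{"series":{"type":"array","items":{"type":"object","properties":{"ax":{"type":"number"},"ay":{"type":"number"},"az":{"type":"number"},"dx":{"type":"number"},"dy":{"type":"number"},"dz":{"type":"number"},"hand":{"type":"number"}}}}},"required":["series"]}

```bash
ls; mkdir -p pics; python3 - <<'E'
from cell import *
import cv2
s=read_state();print(s)
for n in("scene","top"):
    g=get_image(n);cv2.imwrite(f"pics/{n}0.png",g["pixels"][:,:,::-1]);print(n,g["mtx"],g["R"],g["t"])
E
```

```text
pics
{'clock': 0.0, 'qpos': array([-1.24881241,  0.62934255,  0.03843671,  1.51834592, -0.02699848,
        0.99631683, -0.01999368]), 'qd': array([-1.24942289e-03,  1.25376677e-03,  4.59446084e-05, -1.56444039e-03,
       -1.84432186e-03,  1.51251112e-03,  8.59134963e-04]), 'tau': array([ 1.46553855e-03, -5.63408482e+01,  1.22683804e+00, -1.93445528e+01,
        1.11808564e-02,  1.03093174e-02, -1.41001843e-05]), 'eef_pos': array([245.49830162, 601.10630098, 190.89845511]), 'tool_rot': array([-3.13969798e+00,  2.27020007e-05,  2.75382066e+00]), 'force': array([ 0.21941656, -0.45939288, -0.19606128]), 'torque': array([-0.0218908 ,  0.06633072, -0.02868568]), 'gripper_force': 0.0, 'width': 85.247007231909}
scene [[424.57773488   0.         316.41173192]
 [  0.         424.57773488 198.32243318]
 [  0.           0.           1.        ]] [[ 0.39903983  0.91688175 -0.00974992]
 [ 0.73676309 -0.32694328 -0.59185154]
 [-0.54584554  0.22898896 -0.80598803]] [-188.9867478  -343.64426575 1385.57346589]
top [[367.45848405   0.         325.39700481]
 [  0.         367.45848405 198.03832311]
 [  0.           0.           1.        ]] [[ 0.02064586 -0.99977833 -0.00412865]
 [-0.99539667 -0.02016846 -0.09369471]
 [ 0.09359067  0.00604405 -0.99559241]] [ -18.31421315  578.78123602 1094.47368661]
```

View pics/scene0.png

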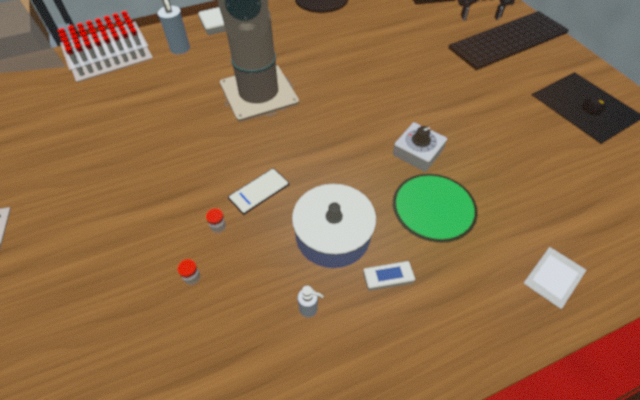

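View pics/top0.png

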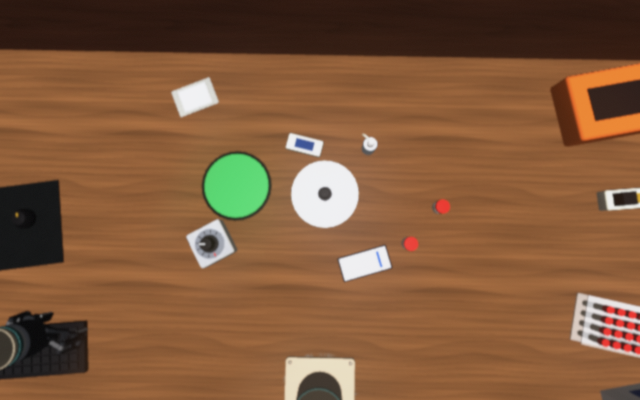

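The scene and top views show: two red pots (top px 443,206 and 411,243), lid knob (325,194), green mat (236,186), dial (209,243), phone (365,263), kit (304,145) and sanitizer (370,144).

```bash
cat > h.py <<'E'
from cell import *
import cv2, numpy as np
from scipy.spatial.transform import Rotation as Ro
def ray(g,uv,z):
    d=g["R"].T@np.linalg.inv(g["mtx"])@np.array([*uv,1.]); c=-g["R"].T@g["t"]
    return c+d*(z-c[2])/d[2]
def px(g,X):
    p=g["mtx"]@(g["R"]@np.array(X,float)+g["t"]); return p[:2]/p[2]
def blobs(mask,amin=20):
    n,_,st,c=cv2.connectedComponentsWithStats(mask.astype(np.uint8))
    return [(c[i],st[i,4]) for i in range(1,n) if st[i,4]>=amin]
def red(g):
    p=g["pixels"].astype(int); return (p[...,0]>150)&(p[...,1]<70)&(p[...,2]<70)
def go(pos,yaw):
    "shift (cm) and turn in tool axes, from the measured pose to pos, tool down with yaw"
    s=read_state(); R0=Ro.from_euler('xyz',s["tool_rot"]); R1=Ro.from_euler('xyz',[np.pi,0,yaw])
    print("d",np.round(R0.inv().apply(np.array(pos)-s["eef_pos"])/10,2),"a",np.round((R0.inv()*R1).as_rotvec(),3),"at",s["eef_pos"].round(1),s["tool_rot"].round(3))
E
python3 - <<'E'
from h import *
t=get_image("top");s=get_image("scene")
p=t["pixels"].astype(int)
for n,g in(("top",t),("scene",s)):
    for c,a in blobs(red(g)): print(n,"red",c.round(1),a,ray(g,c,52).round(0))
    q=g["pixels"].astype(int)
    gm=(q[...,1]>130)&(q[...,0]<90)&(q[...,2]<120)
    for c,a in blobs(gm,300): print(n,"mat",ray(g,c,3).round(0),a)
    dk=q.sum(2)<200
    for c,a in blobs(dk,30): 
        print(n,"dark",c.round(0),a,ray(g,c,121).round(0),ray(g,c,90).round(0))
w=(p.min(2)>170)
for c,a in blobs(w,300): print("white",c,a,ray(t,c,81).round(0))
u,v=209,243
cv2.imwrite("pics/dial.png",np.hstack([cv2.resize(t["pixels"][v-32:v+32,u-32:u+32],(400,400),interpolation=2),cv2.resize(s["pixels"][110:174,388:452],(400,400),interpolation=2)])[:,:,::-1])
E
```

```text
top red [441.9 206. ] 144 [ 560. -354.   52.]
top red [410.2 242.8] 102 [ 449. -259.   52.]
top red [610.2 309.6] 32 [ 269. -837.   52.]
top red [621.1 311.8] 33 [ 264. -868.   52.]
top red [631.8 314.5] 33 [ 257. -898.   52.]
top red [608.5 320.2] 33 [ 239. -831.   52.]
top red [619.3 322.6] 33 [ 233. -861.   52.]
top red [630.4 325.1] 34 [ 227. -893.   52.]
top red [607.  331.1] 38 [ 209. -825.   52.]
top red [617.9 333.5] 39 [ 203. -855.   52.]
top red [628.8 336.2] 39 [ 196. -886.   52.]
top red [605.4 341.9] 38 [ 178. -819.   52.]
top red [616.4 344.6] 38 [ 172. -850.   52.]
top red [627.3 346.9] 39 [ 166. -880.   52.]
top red [637.2 349.3] 26 [ 160. -908.   52.]
top mat [625. 290.   3.] 390
top dark [330.  27.] 35226 [1072.  -10.  121.] [1090.  -10.   90.]
top dark [568. 116.] 1145 [ 819. -694.  121.] [ 829. -714.   90.]
top dark [615. 100.] 1553 [ 869. -830.  121.] [ 881. -855.   90.]
top dark [235. 187.] 367 [597. 248. 121.] [601. 256.  90.]
top dark [ 30. 225.] 5141 [478. 813. 121.] [478. 838.  90.]
top dark [625. 198.] 236 [ 586. -841.  121.] [ 590. -866.   90.]
top dark [2
[... 1862 characters left out ...]
21. 137.] 207 [481. 293. 121.] [457. 314.  90.]
scene dark [458. 229.] 143 [752. 218. 121.] [739. 236.  90.]
scene dark [573. 359.] 32 [1065.  247.  121.] [1065.  267.   90.]
scene dark [580. 367.] 44 [1081.  249.  121.] [1081.  269.   90.]
scene dark [630. 394.] 218 [1150.  293.  121.] [1152.  315.   90.]
white [194.4305949   96.79225685] 1059 [870. 391.  81.]
white [304.18328841 144.49326146] 371 [731.  59.  81.]
white [324.40851315 193.70085723] 3383 [587.  -4.  81.]
white [209.96413199 243.38593974] 697 [436. 322.  81.]
white [364.01877934 263.05915493] 1065 [ 390. -121.   81.]
white [598.15003928 317.74469756] 1273 [ 252. -780.   81.]
white [319.69085366 373.93170732] 1640 [83. -1. 81.]
```

View pics/dial.png

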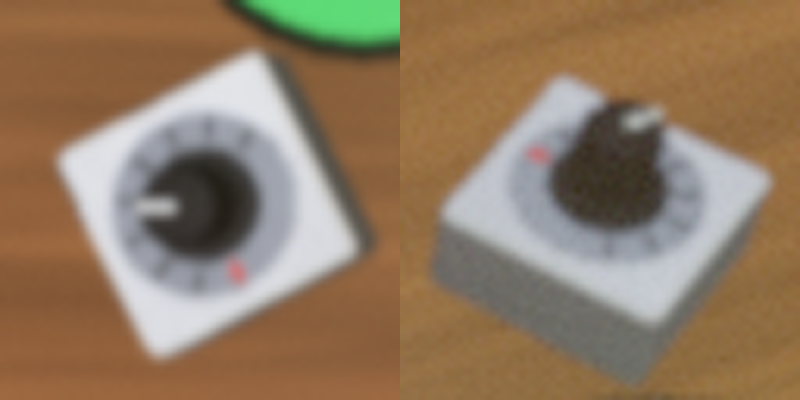

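The crops show the pointer (crop px 158,207 from centre 203,203) about 115–120° clockwise of the red tick (235,272), so 4 clicks.

```bash
python3 - <<'E'
from h import *
for n in("top","scene"):
    g=get_image(n);q=g["pixels"].astype(int)
    def mean(m,u,v,r,z,nm,hull=True):
        k=np.zeros(m.shape,np.uint8);cv2.circle(k,(int(u),int(v)),r,1,-1)
        c,_=cv2.findContours((m&(k>0)).astype(np.uint8),0,2);c=max(c,key=cv2.contourArea)
        c=cv2.convexHull(c);(e,ax,_)=cv2.fitEllipse(c);M=cv2.moments(c);cen=(M['m10']/M['m00'],M['m01']/M['m00'])
        print(n,nm,np.round(e,1),np.round(ax,1),ray(g,e,z).round(1),"centroid",ray(g,cen,z).round(1))
    gr=(q[...,1]-np.maximum(q[...,0],q[...,2])>40)
    a=[(236,186),(325,194),(209,243),(325,194)] if n=="top" else [(435,207),(334,218),(422,141),(334,210)]
    mean(gr,*a[0],60,3,"mat")
    mean(q.min(2)>150,*a[1],50,81,"lid")
    mean(q.max(2)<110,*a[3],9 if n=="top" else 12,110,"lidknob")
    ring=(q.max(2)<185)&(q[...,2]-q[...,0]>-15)
    mean(ring,*a[2],17,50,"ring")
    print(n,"sanit",ray(g,(370,146) if n=="top" else (307,305),(90,20)[n!="top"]).round(0))
go([437,325,170],1.1)
E
```

```text
top mat [236.  185.3] [64.2 65.7] [615.6 274.5   3. ] centroid [616.  274.4   3. ]
top lid [324.5 193.7] [67.4 67.7] [586.7  -3.8  81. ] centroid [586.6  -3.8  81. ]
top lidknob [324.4 193.3] [11.5 11.8] [584.7  -3.9 110. ] centroid [584.6  -3.8 110. ]
top ring [209.  243.2] [27.2 28.6] [435.6 335.   50. ] centroid [435.6 335.3  50. ]
top sanit [ 728. -134.   90.]
scene mat [434.8 207. ] [62.3 80.8] [620.5 272.8   3. ] centroid [620.5 272.9   3. ]
scene lid [333.7 218.3] [69.9 83.6] [592.3  -6.6  81. ] centroid [592.3  -6.7  81. ]
scene lidknob [333.6 212.9] [15.8 19.2] [595.9  -9.3 110. ] centroid [596.2  -9.2 110. ]
scene ring [421.1 138.9] [25.8 30.7] [431.3 338.3  50. ] centroid [431.6 338.1  50. ]
scene sanit [ 740. -138.   20.]
d [-28.17 -18.36   2.16] a [-1.000e-03  1.000e-03  1.654e+00] at [245.7 601.5 191.5] [-3.141 -0.     2.754]
```

>>> send_rows --series '[{"dx": -27.6, "dy": -17.5, "dz": 4, "az": 1.65, "hand": 0}, {"dx": -27.6, "dy": -17.5, "dz": 4, "az": 1.65, "hand": 0}, {"dx": -27.6, "dy": -17.5, "dz": 4, "az": 1.65, "hand": 0}, {"dx": -27.6, "dy": -17.5, "dz": 4, "az": 1.65, "hand": 0}, {"dx": -27.6, "dy": -17.5, "dz": 4, "az": 1.65, "hand": 0}, {"dx": -27.6, "dy": -17.5, "dz": 4, "az": 1.65, "hand": 0}, {"dx": -27.6, "dy": -17.5, "dz": 4, "az": 1.65, "hand": 0}, {"dx": -27.6, "dy": -17.5, "dz": 4, "az": 1.65, "hand": 0}, {"dx": -27.6, "dy": -17.5, "dz": 4, "az": 1.65, "hand": 0}, {"dx": -27.6, "dy": -17.5, "dz": 4, "az": 1.65, "hand": 0}]'

```text
invalid input at $.series[0]: expected keys ax, ay, az, dx, dy, dz, hand
```

>>> send_rows --series '[{"dz": 0, "az": 0, "hand": 0}, {"hand": 0}, {"hand": 0}]'

```text
invalid input at $.series[0]: expected keys ax, ay, az, dx, dy, dz, hand
```

```bash
python3 - <<'E'
from h import *
go([435,335,58],1.1); print(read_state()["qpos"].round(2))
g=get_image("scene");cv2.imwrite("pics/s1.png",cv2.resize(g["pixels"][60:220,300:500],(800,600))[:,:,::-1])
g=get_image("top");print([(c.round(0),a) for c,a in blobs(red(g)) if c[0]<600])
E
```

```text
d [-27.61 -17.5   13.36] a [-1.000e-03  1.000e-03  1.654e+00] at [245.7 601.5 191.5] [-3.141 -0.     2.754]
[-1.25  0.63  0.04  1.52 -0.03  1.   -0.02]
[(array([442., 206.]), np.int32(144)), (array([410., 243.]), np.int32(107))]
```

View pics/s1.png

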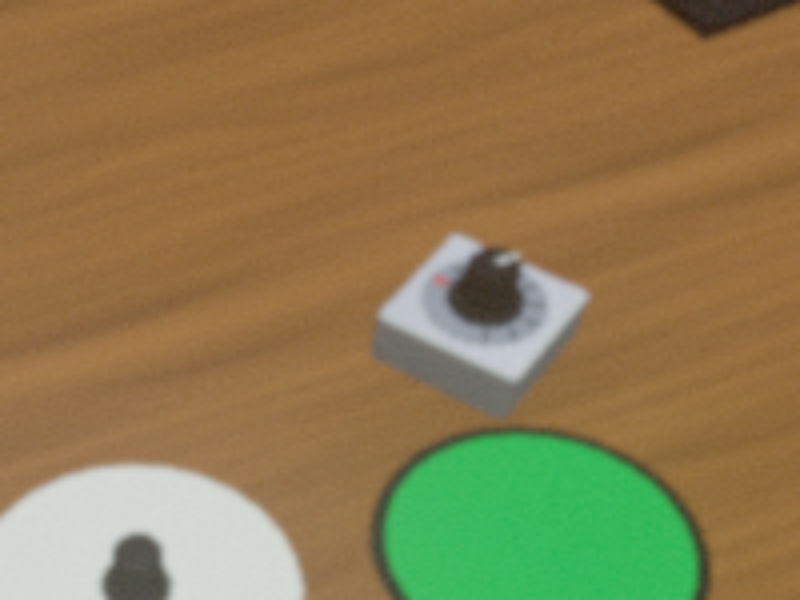

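The arm hadn't moved since all keys are required; the picture shows the unobstructed dial with its red tick at (440,282).

>>> send_rows --series '[{"ax": 0, "ay": 0, "az": 1.65, "dx": -27.6, "dy": -17.5, "dz": 4, "hand": 0}, {"ax": 0, "ay": 0, "az": 1.65, "dx": -27.6, "dy": -17.5, "dz": 4, "hand": 0}, {"ax": 0, "ay": 0, "az": 1.65, "dx": -27.6, "dy": -17.5, "dz": 4, "hand": 0}, {"ax": 0, "ay": 0, "az": 1.65, "dx": -27.6, "dy": -17.5, "dz": 4, "hand": 0}, {"ax": 0, "ay": 0, "az": 1.65, "dx": -27.6, "dy": -17.5, "dz": 4, "hand": 0}, {"ax": 0, "ay": 0, "az": 1.65, "dx": -27.6, "dy": -17.5, "dz": 4, "hand": 0}, {"ax": 0, "ay": 0, "az": 1.65, "dx": -27.6, "dy": -17.5, "dz": 4, "hand": 0}, {"ax": 0, "ay": 0, "az": 1.65, "dx": -27.6, "dy": -17.5, "dz": 4, "hand": 0}, {"ax": 0, "ay": 0, "az": 1.65, "dx": -27.6, "dy": -17.5, "dz": 4, "hand": 0}, {"ax": 0, "ay": 0, "az": 1.65, "dx": -27.6, "dy": -17.5, "dz": 4, "hand": 0}]'

```text
clock: 1.4
eef_pos: [435.4, 335.2, 152.0]
tool_rot: [-3.142, -0.0, 1.247]
force: [0.6, -0.9, -0.3]
width: 85.3
gripper_force: 0.0
```

```bash
python3 - <<'E'
from h import *
go([435,335,58],1.1); print(read_state()["qpos"].round(2))
E
```

```text
d [-0.04 -0.03  9.4 ] a [-0.    -0.     0.147] at [435.4 335.2 152. ] [-3.142 -0.     1.247]
[-1.    0.57  0.45  1.85 -0.34  0.79 -0.7 ]
```

>>> send_rows --series '[{"ax": 0, "ay": 0, "az": 0, "dx": 0, "dy": 0, "dz": 5, "hand": 0}, {"ax": 0, "ay": 0, "az": 0, "dx": 0, "dy": 0, "dz": 9.4, "hand": 0}, {"ax": 0, "ay": 0, "az": 0, "dx": 0, "dy": 0, "dz": 9.4, "hand": 0}, {"ax": 0, "ay": 0, "az": 0, "dx": 0, "dy": 0, "dz": 9.4, "hand": 1}, {"ax": 0, "ay": 0, "az": 0, "dx": 0, "dy": 0, "dz": 9.4, "hand": 1}, {"ax": 0, "ay": 0, "az": 0, "dx": 0, "dy": 0, "dz": 9.4, "hand": 1}, {"ax": 0, "ay": 0, "az": 0, "dx": 0, "dy": 0, "dz": 9.4, "hand": 1}, {"ax": 0, "ay": 0, "az": 0, "dx": 0, "dy": 0, "dz": 9.4, "hand": 1}, {"ax": 0, "ay": 0, "az": 0, "dx": 0, "dy": 0, "dz": 9.4, "hand": 1}, {"ax": 0, "ay": 0, "az": 0, "dx": 0, "dy": 0, "dz": 9.4, "hand": 1}]'

```text
clock: 2.4
eef_pos: [435.2, 335.5, 58.0]
tool_rot: [3.142, -0.0, 1.254]
force: [0.6, 1.0, -0.5]
width: 0.1
gripper_force: 0.0
```

```bash
python3 - <<'E'
from h import *
s=read_state();print(s["width"],s["clock"],s["eef_pos"])
g=get_image("scene");a=cv2.resize(g["pixels"][80:200,340:460],(400,400))
g=get_image("top");print(px(g,[435,335,58]));b=cv2.resize(g["pixels"][183:303,149:269],(400,400))
cv2.imwrite("pics/s2.png",np.hstack([a,b])[:,:,::-1])
E
```

```text
0.0646966646346029 2.4 [435.15765163 335.46176222  58.02553395]
[208.12709505 243.51438628]
```

View pics/s2.png

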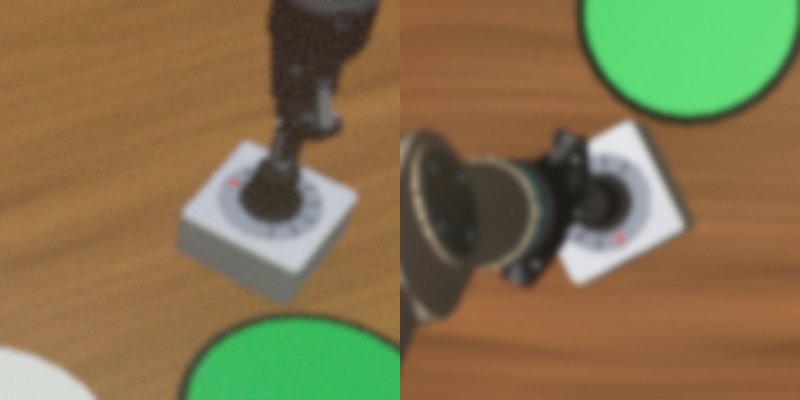

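The crops show the gripper near the knob in both views, but width reads 0; I'll project the TCP to check the geometry.

```bash
python3 - <<'E'
from h import *
o=[]
for n,(u,v) in(("scene",(421,139)),("top",(209,243))):
    g=get_image(n);p=cv2.resize(g["pixels"][v-30:v+30,u-30:u+30],(400,400),interpolation=cv2.INTER_CUBIC)[:,:,::-1].copy()
    for X,c in(((435,335,50),(0,255,0)),((435,335,90),(255,255,0)),((435,335,58),(255,0,255)),((435,335,150),(0,255,255))):
        q=px(g,X);print(n,X,q.round(1));cv2.circle(p,tuple(int(k) for k in (q-[u-30,v-30])*400/60),4,c,2)
    o.append(p)
cv2.imwrite("pics/s3.png",np.hstack(o))
E
```

```text
scene (435, 335, 50) [420.8 140.2]
scene (435, 335, 90) [423.6 129.8]
scene (435, 335, 58) [421.4 138.1]
scene (435, 335, 150) [428.1 113.2]
top (435, 335, 50) [209.  243.4]
top (435, 335, 90) [204.5 243.8]
top (435, 335, 58) [208.1 243.5]
top (435, 335, 150) [197.1 244.5]
```

View pics/s3.png

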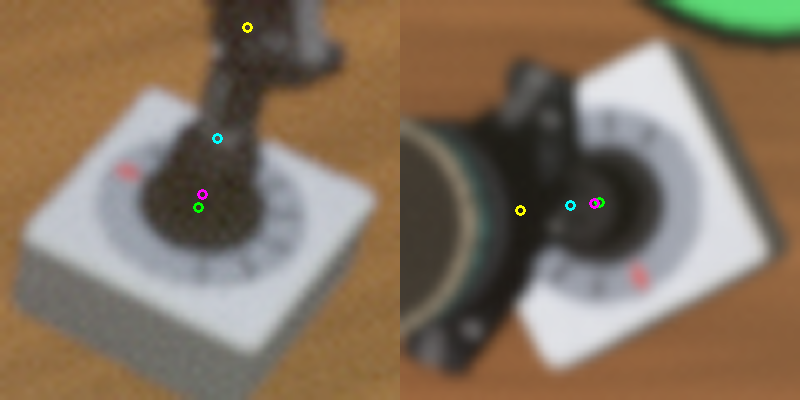

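>>> send_rows --series '[{"ax": 0, "ay": 0, "az": -0.15, "dx": 0, "dy": 0, "dz": 0, "hand": 1}, {"ax": 0, "ay": 0, "az": -0.3, "dx": 0, "dy": 0, "dz": 0, "hand": 1}, {"ax": 0, "ay": 0, "az": -0.45, "dx": 0, "dy": 0, "dz": 0, "hand": 1}, {"ax": 0, "ay": 0, "az": -0.6, "dx": 0, "dy": 0, "dz": 0, "hand": 1}, {"ax": 0, "ay": 0, "az": -0.6, "dx": 0, "dy": 0, "dz": 0, "hand": 1}]'

```text
clock: 3.1
eef_pos: [435.2, 335.3, 57.8]
tool_rot: [-3.141, -0.001, 1.854]
force: [0.0, -0.5, -0.2]
width: 0.0
gripper_force: 0.0
```

```bash
python3 - <<'E'
from h import *
s=read_state();print(s["torque"],s["width"],s["gripper_force"],s["tool_rot"])
E
```

```text
[-0.02352722 -0.00903614 -0.05790767] 0.028715904285353977 0.0 [-3.14137296e+00 -5.31230606e-04  1.85386733e+00]
```

>>> send_rows --series '[{"ax": 0, "ay": 0, "az": 0, "dx": 0, "dy": 0, "dz": 0, "hand": 0}, {"ax": 0, "ay": 0, "az": 0, "dx": 0, "dy": 0, "dz": 0, "hand": 0}, {"ax": 0, "ay": 0, "az": 0, "dx": 0, "dy": 0, "dz": 0, "hand": 0}, {"ax": 0, "ay": 0, "az": 0, "dx": 0, "dy": 0, "dz": 0, "hand": 0}]'

```text
clock: 3.5
eef_pos: [435.0, 335.4, 57.8]
tool_rot: [-3.142, 0.0, 1.853]
force: [0.3, -0.3, 0.8]
width: 58.0
gripper_force: 0.0
```

>>> send_rows --series '[{"ax": 0, "ay": 0, "az": 0, "dx": 0, "dy": 0, "dz": 0, "hand": 0.5}, {"ax": 0, "ay": 0, "az": 0, "dx": 0, "dy": 0, "dz": 0, "hand": 0.5}, {"ax": 0, "ay": 0, "az": 0, "dx": 0, "dy": 0, "dz": 0, "hand": 0.5}, {"ax": 0, "ay": 0, "az": 0, "dx": 0, "dy": 0, "dz": 0, "hand": 0.5}]'

```text
clock: 3.9
eef_pos: [435.1, 335.4, 57.8]
tool_rot: [3.142, -0.0, 1.854]
force: [-0.0, -0.1, 0.1]
width: 42.4
gripper_force: 0.0
```

>>> send_rows --series '[{"ax": 0, "ay": 0, "az": 0, "dx": 0, "dy": 0, "dz": 0, "hand": 0.7}, {"ax": 0, "ay": 0, "az": 0, "dx": 0, "dy": 0, "dz": 0, "hand": 0.7}, {"ax": 0, "ay": 0, "az": 0, "dx": 0, "dy": 0, "dz": 0, "hand": 0.7}, {"ax": 0, "ay": 0, "az": 0, "dx": 0, "dy": 0, "dz": 0, "hand": 0.7}]'

```text
clock: 4.3
eef_pos: [435.1, 335.4, 57.8]
tool_rot: [-3.142, -0.0, 1.854]
force: [0.2, -0.8, -0.3]
width: 25.5
gripper_force: 0.0
```

```bash
python3 - <<'E'
from h import *
o=[]
for n,(u,v) in(("scene",(421,120)),("top",(195,243))):
    g=get_image(n);
    if n=="scene": print(ray(g,(259,93),10))
    p=cv2.resize(g["pixels"][v-50:v+50,u-50:u+50],(400,400),interpolation=cv2.INTER_CUBIC)[:,:,::-1]
    p=cv2.convertScaleAbs(p,alpha=1.8,beta=20)
    o.append(p)
cv2.imwrite("pics/s4.png",np.hstack(o))
E
```

```text
[12.46857722 -1.30756524 10.        ]
```

View pics/s4.png

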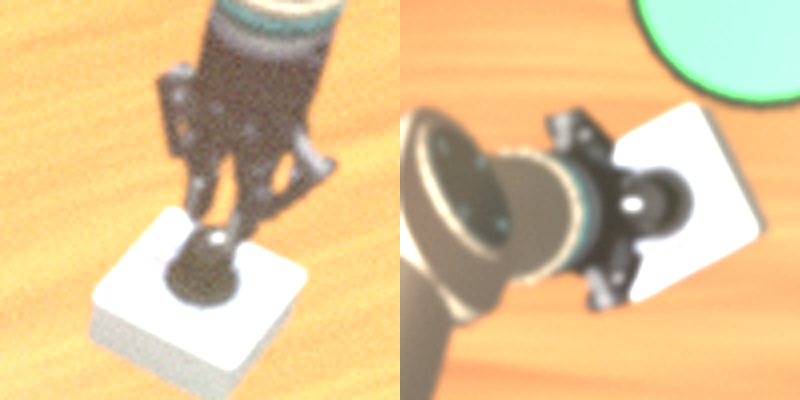

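```bash
python3 - <<'E'
from h import *
S=get_image("scene");T=get_image("top")
def tri(a,b):
    P=[g["mtx"]@np.c_[g["R"],g["t"]] for g in(S,T)]
    X=cv2.triangulatePoints(P[0],P[1],np.array(a,float).reshape(2,1),np.array(b,float).reshape(2,1)).ravel();X=X[:3]/X[3]
    print(X.round(0),"reproj",px(S,X).round(1),px(T,X).round(1))
tri((434.7,100),(191.9,245)); tri((371+175/4,70+75/4),(145+170/4,193+118/4)); tri((371+335/4,70+165/4),(145+205/4,193+300/4))
print("knobtop");tri((371+212/4,70+235/4),(145+235/4,193+203/4))
for z in(58,80,100):print(z,ray(S,(426,127),z).round(0))
print(px(S,[435,335,160]),px(T,[435,335,160]))
E
```

```text
[438. 337. 195.] reproj [433.1 100.2] [190.1 243.9]
[478. 274. 292.] reproj [428.1  85.1] [202.8 228.2]
[409. 400. 113.] reproj [440.3 110.7] [178.1 253.1]
knobtop
[435. 336.  94.] reproj [424.1 128.7] [203.9 243.8]
58 [403. 370.  58.]
80 [420. 354.  80.]
100 [436. 339. 100.]
[428.84027695 110.23081994] [195.79110796 244.64573563]
```

Fingertips (scene px ~426,127) project to about z≈100 on the dial axis, i.e. the hand hangs above the knob although TCP reads 58; I'll go down in small guarded steps.

>>> send_rows --series '[{"ax": 0, "ay": 0, "az": 0.6, "dx": 0, "dy": 0, "dz": 0, "hand": 0}, {"ax": 0, "ay": 0, "az": 0.6, "dx": 0, "dy": 0, "dz": 0, "hand": 0}, {"ax": 0, "ay": 0, "az": 0.6, "dx": 0, "dy": 0, "dz": 0, "hand": 0}, {"ax": 0, "ay": 0, "az": 0.6, "dx": 0, "dy": 0, "dz": 0, "hand": 0}, {"ax": 0, "ay": 0, "az": 0.6, "dx": 0, "dy": 0, "dz": 0.5, "hand": 0}, {"ax": 0, "ay": 0, "az": 0.6, "dx": 0, "dy": 0, "dz": 1.0, "hand": 0}, {"ax": 0, "ay": 0, "az": 0.6, "dx": 0, "dy": 0, "dz": 1.5, "hand": 0}, {"ax": 0, "ay": 0, "az": 0.6, "dx": 0, "dy": 0, "dz": 1.5, "hand": 0}]'

```text
clock: 5.3
eef_pos: [434.5, 334.9, 41.9]
tool_rot: [-3.14, 0.001, 1.255]
force: [-0.3, 0.0, 0.9]
width: 85.3
gripper_force: 0.0
```

>>> send_rows --series '[{"ax": 0, "ay": 0, "az": 0, "dx": 0, "dy": 0, "dz": 0, "hand": 0.75}, {"ax": 0, "ay": 0, "az": 0, "dx": 0, "dy": 0, "dz": 0, "hand": 0.75}, {"ax": 0, "ay": 0, "az": 0, "dx": 0, "dy": 0, "dz": 0, "hand": 0.75}, {"ax": 0, "ay": 0, "az": 0, "dx": 0, "dy": 0, "dz": 0, "hand": 0.75}, {"ax": 0, "ay": 0, "az": 0, "dx": 0, "dy": 0, "dz": 0, "hand": 0.75}]'

```text
clock: 5.8
eef_pos: [436.0, 335.3, 43.6]
tool_rot: [3.14, -0.001, 1.253]
force: [-0.7, -1.0, 5.8]
width: 32.4
gripper_force: 59.4
```

>>> send_rows --series '[{"ax": 0, "ay": 0, "az": 0, "dx": 0, "dy": 0, "dz": 0, "hand": 0}, {"ax": 0, "ay": 0, "az": 0, "dx": 0, "dy": 0, "dz": 0, "hand": 0}, {"ax": 0, "ay": 0, "az": 0, "dx": 0, "dy": 0, "dz": 0, "hand": 0}, {"ax": 0, "ay": 0, "az": 0, "dx": 0, "dy": 0, "dz": 0.6, "hand": 0}, {"ax": 0, "ay": 0, "az": 0, "dx": 0, "dy": 0, "dz": 1.2, "hand": 0}, {"ax": 0, "ay": 0, "az": 0, "dx": 0, "dy": 0, "dz": 1.8, "hand": 0}, {"ax": 0, "ay": 0, "az": 0, "dx": 0, "dy": 0, "dz": 1.8, "hand": 0}, {"ax": 0, "ay": 0, "az": 0, "dx": 0, "dy": 0, "dz": 1.8, "hand": 0}]'

```text
clock: 6.6
eef_pos: [435.0, 335.1, 24.4]
tool_rot: [-3.141, 0.001, 1.254]
force: [0.7, 0.2, 0.9]
width: 85.1
gripper_force: 0.0
```

>>> send_rows --series '[{"ax": 0, "ay": 0, "az": 0, "dx": 0, "dy": 0, "dz": 0, "hand": 0.8}, {"ax": 0, "ay": 0, "az": 0, "dx": 0, "dy": 0, "dz": 0, "hand": 0.8}, {"ax": 0, "ay": 0, "az": 0, "dx": 0, "dy": 0, "dz": 0, "hand": 0.8}, {"ax": 0, "ay": 0, "az": 0, "dx": 0, "dy": 0, "dz": 0, "hand": 0.8}, {"ax": 0, "ay": 0, "az": 0, "dx": 0, "dy": 0, "dz": 0, "hand": 0.8}]'

```text
clock: 7.1
eef_pos: [436.0, 335.3, 25.4]
tool_rot: [3.14, -0.001, 1.253]
force: [1.0, -0.9, 3.8]
width: 34.2
gripper_force: 59.7
```

>>> send_rows --series '[{"ax": 0, "ay": 0, "az": -0.14, "dx": 0, "dy": 0, "dz": 0, "hand": 0.8}, {"ax": 0, "ay": 0, "az": -0.28, "dx": 0, "dy": 0, "dz": 0, "hand": 0.8}, {"ax": 0, "ay": 0, "az": -0.42, "dx": 0, "dy": 0, "dz": 0, "hand": 0.8}, {"ax": 0, "ay": 0, "az": -0.56, "dx": 0, "dy": 0, "dz": 0, "hand": 0.8}, {"ax": 0, "ay": 0, "az": -0.7, "dx": 0, "dy": 0, "dz": 0, "hand": 0.8}, {"ax": 0, "ay": 0, "az": -0.84, "dx": 0, "dy": 0, "dz": 0, "hand": 0.8}, {"ax": 0, "ay": 0, "az": -0.98, "dx": 0, "dy": 0, "dz": 0, "hand": 0.8}, {"ax": 0, "ay": 0, "az": -1.12, "dx": 0, "dy": 0, "dz": 0, "hand": 0.8}, {"ax": 0, "ay": 0, "az": -1.26, "dx": 0, "dy": 0, "dz": 0, "hand": 0.8}, {"ax": 0, "ay": 0, "az": -1.4, "dx": 0, "dy": 0, "dz": 0, "hand": 0.8}]'

```text
clock: 8.1
eef_pos: [434.5, 334.6, 25.4]
tool_rot: [-3.14, -0.0, 2.659]
force: [-2.7, -2.3, 8.7]
width: 34.1
gripper_force: 60.0
```

>>> send_rows --series '[{"ax": 0, "ay": 0, "az": -0.14, "dx": 0, "dy": 0, "dz": 0, "hand": 0.8}, {"ax": 0, "ay": 0, "az": -0.28, "dx": 0, "dy": 0, "dz": 0, "hand": 0.8}, {"ax": 0, "ay": 0, "az": -0.42, "dx": 0, "dy": 0, "dz": 0, "hand": 0.8}, {"ax": 0, "ay": 0, "az": -0.56, "dx": 0, "dy": 0, "dz": 0, "hand": 0.8}, {"ax": 0, "ay": 0, "az": -0.7, "dx": 0, "dy": 0, "dz": 0, "hand": 0.8}, {"ax": 0, "ay": 0, "az": -0.75, "dx": 0, "dy": 0, "dz": 0, "hand": 0.8}, {"ax": 0, "ay": 0, "az": -0.75, "dx": 0, "dy": 0, "dz": 0, "hand": 0.8}]'

```text
clock: 8.8
eef_pos: [435.5, 334.1, 25.4]
tool_rot: [-3.14, -0.0, -2.88]
force: [-1.1, -2.9, 7.2]
width: 34.3
gripper_force: 61.2
```

```bash
python3 - <<'E'
from h import *
s=read_state();print(s["torque"],s["qpos"].round(2))
E
```

```text
[-0.52003077  0.05872732  0.03868644] [-0.56  0.74 -0.23  1.93  0.32  0.51  0.82]
```

>>> send_rows --series '[{"ax": 0, "ay": 0, "az": 0, "dx": 0, "dy": 0, "dz": 0, "hand": 0}, {"ax": 0, "ay": 0, "az": 0, "dx": 0, "dy": 0, "dz": 0, "hand": 0}, {"ax": 0, "ay": 0, "az": 0, "dx": 0, "dy": 0, "dz": 0, "hand": 0}, {"ax": 0, "ay": 0, "az": 0, "dx": 0, "dy": 0, "dz": 0, "hand": 0}, {"ax": 0, "ay": 0, "az": 0, "dx": 0, "dy": 0, "dz": -5, "hand": 0}, {"ax": 0, "ay": 0, "az": 0, "dx": 0, "dy": 0, "dz": -10, "hand": 0}, {"ax": 0, "ay": 0, "az": 0, "dx": 0, "dy": 0, "dz": -14, "hand": 0}, {"ax": 0, "ay": 0, "az": 0, "dx": 0, "dy": 0, "dz": -14, "hand": 0}]'

```text
clock: 9.6
eef_pos: [438.0, 338.5, 170.3]
tool_rot: [3.137, 0.01, -2.879]
force: [0.2, 1.2, 0.1]
width: 85.1
gripper_force: 0.0
```

```bash
python3 - <<'E'
from h import *
go([589,-5,120],1.57+0)
E
```

```text
d [ -5.63 -37.12   4.9 ] a [0.013 0.003 1.834] at [438.  338.5 170.3] [ 3.137  0.01  -2.879]
```

>>> send_rows --series '[{"ax": 0, "ay": 0, "az": 1.0, "dx": -5.6, "dy": -37.1, "dz": 3, "hand": 0}, {"ax": 0, "ay": 0, "az": 1.0, "dx": -5.6, "dy": -37.1, "dz": 3, "hand": 0}, {"ax": 0, "ay": 0, "az": 1.0, "dx": -5.6, "dy": -37.1, "dz": 3, "hand": 0}, {"ax": 0, "ay": 0, "az": 1.0, "dx": -5.6, "dy": -37.1, "dz": 3, "hand": 0}, {"ax": 0, "ay": 0, "az": 1.0, "dx": -5.6, "dy": -37.1, "dz": 3, "hand": 0}, {"ax": 0, "ay": 0, "az": 1.83, "dx": -5.6, "dy": -37.1, "dz": 3, "hand": 0}, {"ax": 0, "ay": 0, "az": 1.83, "dx": -5.6, "dy": -37.1, "dz": 3, "hand": 0}, {"ax": 0, "ay": 0, "az": 1.83, "dx": -5.6, "dy": -37.1, "dz": 4.9, "hand": 0}, {"ax": 0, "ay": 0, "az": 1.83, "dx": -5.6, "dy": -37.1, "dz": 4.9, "hand": 0}, {"ax": 0, "ay": 0, "az": 1.83, "dx": -5.6, "dy": -37.1, "dz": 4.9, "hand": 0}]'

```text
clock: 10.6
eef_pos: [584.5, -10.1, 114.1]
tool_rot: [-3.139, -0.0, 1.895]
force: [-0.6, 0.1, -0.1]
width: 85.2
gripper_force: 0.0
```

>>> send_rows --series '[{"ax": 0, "ay": 0, "az": 0.4, "dx": 0, "dy": 0, "dz": 0, "hand": 0}, {"ax": 0, "ay": 0, "az": 0.4, "dx": 0, "dy": 0, "dz": 0, "hand": 0}, {"ax": 0, "ay": 0, "az": 0.4, "dx": 0, "dy": 0, "dz": 0, "hand": 0}]'

```text
clock: 10.9
eef_pos: [584.8, -8.3, 114.9]
tool_rot: [-3.14, 0.001, 1.499]
force: [-0.5, -0.7, 0.2]
width: 84.9
gripper_force: 0.0
```

```bash
python3 - <<'E'
from h import *
go([589,-5,48],1.57)
o=[]
for n,(u,v) in(("scene",(421,139)),("top",(209,243))):
    g=get_image(n);o.append(cv2.resize(g["pixels"][v-30:v+30,u-30:u+30],(300,300),interpolation=2)[:,:,::-1])
    print([(c.round(0),ray(g,c,52).round(0),a) for c,a in blobs(red(g)) if 150<c[1]<350 and c[0]<600])
g=get_image("scene");o.append(cv2.resize(g["pixels"][140:260,274:394],(300,300),interpolation=2)[:,:,::-1]);print(px(g,[589,-5,90]))
cv2.imwrite("pics/s5.png",cv2.resize(np.hstack(o),(798,266)))
E
```

```text
d [0.37 0.4  6.69] a [-0.001  0.001 -0.071] at [584.8  -8.3 114.9] [-3.140e+00  1.000e-03  1.499e+00]
[(array([214., 216.]), array([ 449., -262.,   52.]), np.int32(180)), (array([186., 267.]), array([ 561., -357.,   52.]), np.int32(231))]
[(array([442., 206.]), array([ 560., -354.,   52.]), np.int32(145)), (array([410., 243.]), array([ 448., -259.,   52.]), np.int32(125))]
[333.81082942 214.9033414 ]
```

View pics/s5.png

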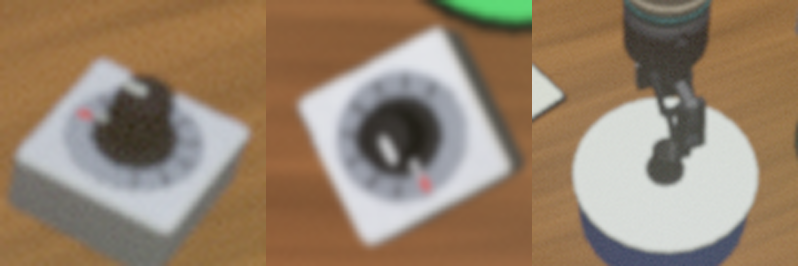

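The dial pointer now lines up with the red tick (top crop 413,168 → 425,183), so it is at zero; the gripper is above the lid knob and there are only two pots.

>>> send_rows --series '[{"ax": 0, "ay": 0, "az": -0.07, "dx": 0.3, "dy": 0.4, "dz": 3, "hand": 0}, {"ax": 0, "ay": 0, "az": -0.07, "dx": 0.3, "dy": 0.4, "dz": 5.5, "hand": 0}, {"ax": 0, "ay": 0, "az": -0.07, "dx": 0.3, "dy": 0.4, "dz": 6.5, "hand": 0}, {"ax": 0, "ay": 0, "az": -0.07, "dx": 0.3, "dy": 0.4, "dz": 6.5, "hand": 0}, {"ax": 0, "ay": 0, "az": -0.07, "dx": 0.3, "dy": 0.4, "dz": 6.5, "hand": 0.9}, {"ax": 0, "ay": 0, "az": -0.07, "dx": 0.3, "dy": 0.4, "dz": 6.5, "hand": 0.9}, {"ax": 0, "ay": 0, "az": -0.07, "dx": 0.3, "dy": 0.4, "dz": 6.5, "hand": 0.9}, {"ax": 0, "ay": 0, "az": -0.07, "dx": 0.3, "dy": 0.4, "dz": 6.5, "hand": 0.9}, {"ax": 0, "ay": 0, "az": -0.07, "dx": 0.3, "dy": 0.4, "dz": 6.5, "hand": 0.9}, {"ax": 0, "ay": 0, "az": -0.07, "dx": 0.3, "dy": 0.4, "dz": 6.5, "hand": 0.9}]'

```text
clock: 12.05
eef_pos: [589.9, -5.7, 51.9]
tool_rot: [3.141, -0.0, 1.574]
force: [-0.1, 0.2, 6.1]
width: 28.8
gripper_force: 59.0
```

>>> send_rows --series '[{"ax": 0, "ay": 0, "az": 0, "dx": 0, "dy": 0, "dz": -1, "hand": 0.9}, {"ax": 0, "ay": 0, "az": 0, "dx": 0, "dy": 0, "dz": -3, "hand": 0.9}, {"ax": 0, "ay": 0, "az": 0, "dx": 0, "dy": 0, "dz": -6, "hand": 0.9}, {"ax": 0, "ay": 0, "az": 0, "dx": 0, "dy": 0, "dz": -8, "hand": 0.9}, {"ax": 0, "ay": 0, "az": 0, "dx": 0, "dy": 0, "dz": -8, "hand": 0.9}]'

```text
clock: 12.55
eef_pos: [591.9, -5.8, 134.0]
tool_rot: [3.135, -0.0, 1.574]
force: [0.1, 0.5, -2.4]
width: 28.1
gripper_force: 59.6
```

```bash
python3 - <<'E'
from h import *
go([618,273,120],1.98)
E
```

```text
d [27.88  2.68  1.42] a [ 0.006  0.001 -0.406] at [591.9  -5.8 134. ] [ 3.135 -0.     1.574]
```

>>> send_rows --series '[{"ax": 0, "ay": 0, "az": -0.1, "dx": 4, "dy": 0.5, "dz": 0, "hand": 0.9}, {"ax": 0, "ay": 0, "az": -0.2, "dx": 8, "dy": 1, "dz": 0, "hand": 0.9}, {"ax": 0, "ay": 0, "az": -0.3, "dx": 12, "dy": 1.4, "dz": 0, "hand": 0.9}, {"ax": 0, "ay": 0, "az": -0.4, "dx": 16, "dy": 1.8, "dz": 0, "hand": 0.9}, {"ax": 0, "ay": 0, "az": -0.4, "dx": 20, "dy": 2.2, "dz": 0, "hand": 0.9}, {"ax": 0, "ay": 0, "az": -0.4, "dx": 24, "dy": 2.5, "dz": 0, "hand": 0.9}, {"ax": 0, "ay": 0, "az": -0.4, "dx": 27.8, "dy": 2.7, "dz": 0, "hand": 0.9}, {"ax": 0, "ay": 0, "az": -0.4, "dx": 27.8, "dy": 2.7, "dz": 0, "hand": 0.9}, {"ax": 0, "ay": 0, "az": -0.4, "dx": 27.8, "dy": 2.7, "dz": 4, "hand": 0.9}, {"ax": 0, "ay": 0, "az": -0.4, "dx": 27.8, "dy": 2.7, "dz": 8, "hand": 0.9}]'

```text
clock: 13.55
eef_pos: [615.9, 272.8, 49.8]
tool_rot: [3.14, 0.0, 1.975]
force: [-0.8, -0.6, -3.6]
width: 28.6
gripper_force: 59.9
```

>>> send_rows --series '[{"ax": 0, "ay": 0, "az": 0, "dx": 0, "dy": 0, "dz": 0, "hand": 0.9}, {"ax": 0, "ay": 0, "az": 0, "dx": 0, "dy": 0, "dz": 0, "hand": 0.9}]'

```text
clock: 13.75
eef_pos: [614.8, 271.8, 49.9]
tool_rot: [-3.139, 0.0, 1.974]
force: [0.4, -0.9, -1.6]
width: 28.2
gripper_force: 59.8
```

```bash
python3 - <<'E'
from h import *
go([618,273,-12],1.98)
g=get_image("scene");cv2.imwrite("pics/s6.png",cv2.resize(g["pixels"][120:270,350:500],(450,450),interpolation=2)[:,:,::-1])
E
```

```text
d [-0.01  0.36  6.18] a [-0.003  0.    -0.006] at [614.8 271.8  49.9] [-3.139  0.     1.974]
```

View pics/s6.png

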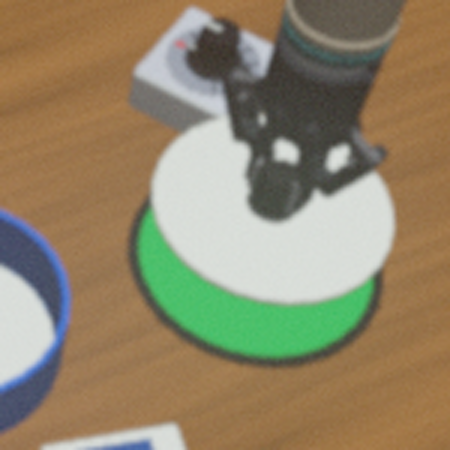

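The lid hangs level over the mat (lid centre px ~273,210 in the crop), clear of the dial; lowering.

>>> send_rows --series '[{"ax": 0, "ay": 0, "az": 0, "dx": 0, "dy": 0.3, "dz": 2.5, "hand": 0.9}, {"ax": 0, "ay": 0, "az": 0, "dx": 0, "dy": 0.3, "dz": 4.5, "hand": 0.9}, {"ax": 0, "ay": 0, "az": 0, "dx": 0, "dy": 0.3, "dz": 5.4, "hand": 0.9}, {"ax": 0, "ay": 0, "az": 0, "dx": 0, "dy": 0.3, "dz": 5.8, "hand": 0.9}, {"ax": 0, "ay": 0, "az": 0, "dx": 0, "dy": 0.3, "dz": 6.1, "hand": 0.9}, {"ax": 0, "ay": 0, "az": 0, "dx": 0, "dy": 0.3, "dz": 6.2, "hand": 0.9}, {"ax": 0, "ay": 0, "az": 0, "dx": 0, "dy": 0.3, "dz": 6.2, "hand": 0.9}]'

```text
clock: 14.5
eef_pos: [619.0, 273.8, -10.4]
tool_rot: [3.14, -0.0, 1.974]
force: [0.6, 0.1, -1.7]
width: 28.8
gripper_force: 59.9
```

Still carrying the weight; a touch lower, then release.

>>> send_rows --series '[{"ax": 0, "ay": 0, "az": 0, "dx": 0, "dy": 0, "dz": 0.2, "hand": 0.9}, {"ax": 0, "ay": 0, "az": 0, "dx": 0, "dy": 0, "dz": 0.3, "hand": 0.9}]'

```text
clock: 14.7
eef_pos: [619.3, 273.9, -12.1]
tool_rot: [3.14, -0.0, 1.974]
force: [-3.3, -1.4, 14.2]
width: 28.4
gripper_force: 61.8
```

>>> send_rows --series '[{"ax": 0, "ay": 0, "az": 0, "dx": 0, "dy": 0, "dz": 0.3, "hand": 0}, {"ax": 0, "ay": 0, "az": 0, "dx": 0, "dy": 0, "dz": 0.3, "hand": 0}, {"ax": 0, "ay": 0, "az": 0, "dx": 0, "dy": 0, "dz": 0, "hand": 0}, {"ax": 0, "ay": 0, "az": 0, "dx": 0, "dy": 0, "dz": 0, "hand": 0}, {"ax": 0, "ay": 0, "az": 0, "dx": 0, "dy": 0, "dz": -5, "hand": 0}, {"ax": 0, "ay": 0, "az": 0, "dx": 0, "dy": 0, "dz": -10, "hand": 0}, {"ax": 0, "ay": 0, "az": 0, "dx": 0, "dy": 0, "dz": -15, "hand": 0}]'

```text
clock: 15.4
eef_pos: [618.2, 273.4, 137.1]
tool_rot: [-3.141, 0.0, 1.974]
force: [0.8, 0.3, 0.2]
width: 85.3
gripper_force: 0.0
```

```bash
python3 - <<'E'
from h import *
for n in("top","scene"):
    g=get_image(n)
    print([(c.round(0),ray(g,c,52).round(0),a) for c,a in blobs(red(g)) if 150<c[1]<350 and c[0]<600])
go([448,-259,100],1.05)
E
```

```text
[(array([442., 206.]), array([ 560., -354.,   52.]), np.int32(145)), (array([410., 243.]), array([ 448., -259.,   52.]), np.int32(124))]
[(array([214., 216.]), array([ 449., -262.,   52.]), np.int32(177)), (array([186., 268.]), array([ 561., -357.,   52.]), np.int32(229))]
d [-42.29 -37.21   3.84] a [ 0.014 -0.007  0.923] at [624.  275.7 144.2] [ 3.126 -0.     1.974]
```

```bash
python3 - <<'E'
from h import *
go([449,-260,100],1.57)
g=get_image("top"); print("phone",[ray(g,c,9).round(0) for c in((338,261),(387,246),(392,266),(344,281))])
E
```

```text
d [-42.42 -37.16   3.84] a [ 0.015 -0.003  0.404] at [624.  275.7 144.2] [ 3.126 -0.     1.974]
phone [array([389., -49.,   9.]), array([ 437., -198.,    9.]), array([ 377., -214.,    9.]), array([329., -68.,   9.])]
```

>>> send_rows --series '[{"ax": 0, "ay": 0, "az": 0.4, "dx": -42, "dy": -37, "dz": 0, "hand": 0}, {"ax": 0, "ay": 0, "az": 0.4, "dx": -42, "dy": -37, "dz": 0, "hand": 0}, {"ax": 0, "ay": 0, "az": 0.4, "dx": -42, "dy": -37, "dz": 0, "hand": 0}, {"ax": 0, "ay": 0, "az": 0.4, "dx": -42, "dy": -37, "dz": 0, "hand": 0}, {"ax": 0, "ay": 0, "az": 0.4, "dx": -42, "dy": -37, "dz": 0, "hand": 0}, {"ax": 0, "ay": 0, "az": 0.4, "dx": -42, "dy": -37, "dz": 0, "hand": 0}, {"ax": 0, "ay": 0, "az": 0.4, "dx": -42, "dy": -37, "dz": 0, "hand": 0}, {"ax": 0, "ay": 0, "az": 0.4, "dx": -42, "dy": -37, "dz": 0, "hand": 0}, {"ax": 0, "ay": 0, "az": 0.4, "dx": -42, "dy": -37, "dz": 0, "hand": 0}, {"ax": 0, "ay": 0, "az": 0.4, "dx": -42, "dy": -37, "dz": 0, "hand": 0}]'

```text
clock: 16.55
eef_pos: [459.8, -202.5, 134.8]
tool_rot: [-3.14, -0.001, 1.574]
force: [0.1, -0.6, -0.1]
width: 85.7
gripper_force: 0.0
```

>>> send_rows --series '[{"ax": 0, "ay": 0, "az": 0, "dx": -4, "dy": -4, "dz": 2, "hand": 0}, {"ax": 0, "ay": 0, "az": 0, "dx": -4, "dy": -4, "dz": 3, "hand": 0}, {"ax": 0, "ay": 0, "az": 0, "dx": -4, "dy": -4, "dz": 3, "hand": 0}]'

```text
clock: 16.85
eef_pos: [417.8, -242.2, 103.7]
tool_rot: [-3.136, -0.002, 1.569]
force: [-0.2, 1.3, -0.8]
width: 85.3
gripper_force: 0.0
```

```bash
python3 - <<'E'
from h import *
go([449,-260,-18],1.57)
g=get_image("scene")
print([(c.round(0),ray(g,c,52).round(0),a) for c,a in blobs(red(g)) if 150<c[1]<350 and c[0]<600])
cv2.imwrite("pics/s7.png",cv2.resize(g["pixels"][120:240,150:350],(800,480),interpolation=2)[:,:,::-1])
E
```

```text
d [-1.8   3.19 12.15] a [-0.006 -0.002 -0.001] at [ 417.8 -242.2  103.7] [-3.136e+00 -2.000e-03  1.569e+00]
[(array([214., 216.]), array([ 449., -262.,   52.]), np.int32(179)), (array([186., 268.]), array([ 561., -357.,   52.]), np.int32(231))]
```

View pics/s7.png

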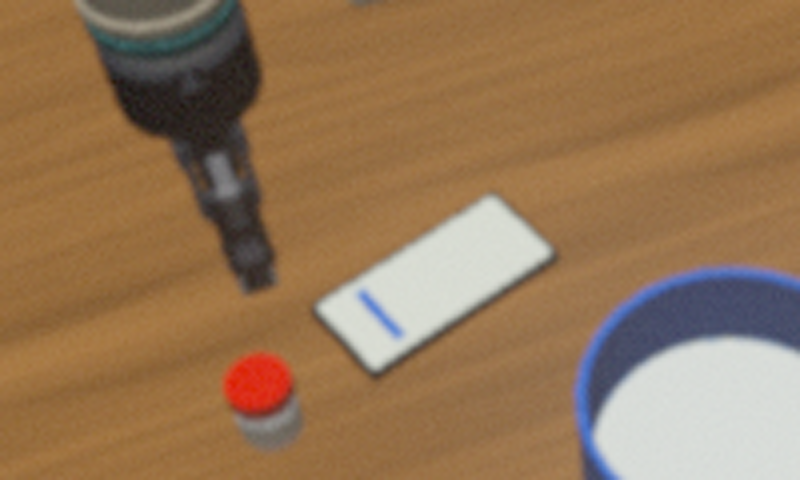

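The picture shows the open gripper (near fingertip crop 258,285) above and behind the first pot (258,383), clear of the phone. I move on and check tip height from it.

```bash
python3 - <<'E'
from h import *
g=get_image("scene")
for z in(100,130,150,160,170):print(z,ray(g,(214.5,191),z).round(0))
E
```

```text
100 [ 416. -241.  100.]
130 [ 440. -242.  130.]
150 [ 457. -242.  150.]
160 [ 465. -243.  160.]
170 [ 473. -243.  170.]
```

>>> send_rows --series '[{"ax": 0, "ay": 0, "az": 0, "dx": -1.8, "dy": 3.2, "dz": 2, "hand": 0}, {"ax": 0, "ay": 0, "az": 0, "dx": -1.8, "dy": 3.2, "dz": 2, "hand": 0}, {"ax": 0, "ay": 0, "az": 0, "dx": -1.8, "dy": 3.2, "dz": 2, "hand": 0}]'

```text
clock: 17.25
eef_pos: [455.1, -257.7, 85.5]
tool_rot: [-3.141, -0.001, 1.577]
force: [-0.5, -0.2, 0.7]
width: 85.0
gripper_force: 0.0
```

```bash
python3 - <<'E'
from h import *
go([449,-260,-18],1.57)
E
```

```text
d [-0.24 -0.61 10.35] a [-0.    -0.001  0.007] at [ 455.1 -257.7   85.5] [-3.141e+00 -1.000e-03  1.577e+00]
```

>>> send_rows --series '[{"ax": 0, "ay": 0, "az": 0, "dx": -0.2, "dy": -0.6, "dz": 3, "hand": 0}, {"ax": 0, "ay": 0, "az": 0, "dx": -0.2, "dy": -0.6, "dz": 6, "hand": 0}, {"ax": 0, "ay": 0, "az": 0, "dx": -0.2, "dy": -0.6, "dz": 9, "hand": 0}, {"ax": 0, "ay": 0, "az": 0, "dx": -0.2, "dy": -0.6, "dz": 10.7, "hand": 0}, {"ax": 0, "ay": 0, "az": 0, "dx": -0.2, "dy": -0.6, "dz": 10.7, "hand": 0}, {"ax": 0, "ay": 0, "az": 0, "dx": -0.2, "dy": -0.6, "dz": 10.7, "hand": 0.8}, {"ax": 0, "ay": 0, "az": 0, "dx": -0.2, "dy": -0.6, "dz": 10.7, "hand": 0.8}, {"ax": 0, "ay": 0, "az": 0, "dx": -0.2, "dy": -0.6, "dz": 10.7, "hand": 0.8}, {"ax": 0, "ay": 0, "az": 0, "dx": -0.2, "dy": -0.6, "dz": 10.7, "hand": 0.8}, {"ax": 0, "ay": 0, "az": 0, "dx": -0.2, "dy": -0.6, "dz": 10.7, "hand": 0.8}]'

```text
clock: 18.25
eef_pos: [448.6, -261.5, -19.7]
tool_rot: [3.14, 0.001, 1.574]
force: [-0.7, 1.0, 7.2]
width: 40.6
gripper_force: 59.9
```

>>> send_rows --series '[{"ax": 0, "ay": 0, "az": 0, "dx": 0, "dy": 0, "dz": -3, "hand": 0.8}, {"ax": 0, "ay": 0, "az": 0, "dx": 0, "dy": 0, "dz": -7, "hand": 0.8}, {"ax": 0, "ay": 0, "az": 0, "dx": 0, "dy": 0, "dz": -11, "hand": 0.8}, {"ax": 0, "ay": 0, "az": 0, "dx": 0, "dy": 0, "dz": -13, "hand": 0.8}, {"ax": 0, "ay": 0, "az": 0, "dx": 0, "dy": 0, "dz": -13, "hand": 0.8}]'

```text
clock: 18.75
eef_pos: [450.0, -262.5, 112.5]
tool_rot: [3.135, 0.003, 1.574]
force: [0.9, -0.0, -0.3]
width: 40.8
gripper_force: 60.8
```

```bash
python3 - <<'E'
from h import *
go([589,-45,110],1.57)
for n in("top","scene"):
    g=get_image(n);q=g["pixels"].astype(int)
    print([(c.round(0),ray(g,c,52).round(0),a) for c,a in blobs(red(g)) if 100<c[1]<350 and c[0]<600])
    m=(q[...,2]-q[...,0]>40)&(q[...,2]>60)
    for c,a in blobs(m,200): print("blue",c,a)
    k=np.zeros(m.shape,np.uint8);u,v=(325,194) if n=="top" else(334,218);k[v-60:v+60,u-60:u+60]=m[v-60:v+60,u-60:u+60]
    ys,xs=np.nonzero(k);print(xs.min(),xs.max(),ys.min(),ys.max(), ray(g,((xs.min()+xs.max())/2,(ys.min()+ys.max())/2),75) if n=="top" else "")
E
```

```text
d [21.71 13.96  0.27] a [0.007 0.003 0.004] at [ 450.  -262.5  112.5] [3.135e+00 3.000e-03 1.574e+00]
[(array([442., 206.]), array([ 560., -354.,   52.]), np.int32(144)), (array([416., 243.]), array([ 449., -278.,   52.]), np.int32(34))]
blue [324.67863555 191.36804309] 557
293 378 138 253 [582.58448311 -36.13577015  75.        ]
[(array([186., 268.]), array([ 561., -357.,   52.]), np.int32(228))]
blue [333.64030612 220.85331633] 784
blue [388.86842105 273.4962406 ] 266
294 393 187 277
```

>>> send_rows --series '[{"ax": 0, "ay": 0, "az": 0, "dx": 4, "dy": 2.6, "dz": 0, "hand": 0.8}, {"ax": 0, "ay": 0, "az": 0, "dx": 8, "dy": 5.2, "dz": 0, "hand": 0.8}, {"ax": 0, "ay": 0, "az": 0, "dx": 12, "dy": 7.8, "dz": 0, "hand": 0.8}, {"ax": 0, "ay": 0, "az": 0, "dx": 16, "dy": 10.4, "dz": 0, "hand": 0.8}, {"ax": 0, "ay": 0, "az": 0, "dx": 20, "dy": 13, "dz": 0, "hand": 0.8}, {"ax": 0, "ay": 0, "az": 0, "dx": 22.2, "dy": 14, "dz": 0, "hand": 0.8}, {"ax": 0, "ay": 0, "az": 0, "dx": 22.2, "dy": 14, "dz": 0, "hand": 0.8}, {"ax": 0, "ay": 0, "az": 0, "dx": 22.2, "dy": 14, "dz": 0, "hand": 0.8}]'

```text
clock: 19.65
eef_pos: [585.7, -38.6, 107.1]
tool_rot: [-3.138, 0.0, 1.575]
force: [0.7, -1.5, -0.9]
width: 40.9
gripper_force: 60.8
```

```bash
python3 - <<'E'
from h import *
go([589,-43,-13.5],1.57); s=read_state(); print(s["width"],s["gripper_force"])
E
```

```text
d [-0.43  0.37 12.06] a [-0.003  0.     0.005] at [585.7 -38.6 107.1] [-3.138  0.     1.575]
40.93960436819586 60.80926537513733
```

>>> send_rows --series '[{"ax": 0, "ay": 0, "az": 0, "dx": -0.4, "dy": 0.3, "dz": 3, "hand": 0.8}, {"ax": 0, "ay": 0, "az": 0, "dx": -0.4, "dy": 0.3, "dz": 6, "hand": 0.8}, {"ax": 0, "ay": 0, "az": 0, "dx": -0.4, "dy": 0.3, "dz": 9, "hand": 0.8}, {"ax": 0, "ay": 0, "az": 0, "dx": -0.4, "dy": 0.3, "dz": 11, "hand": 0.8}, {"ax": 0, "ay": 0, "az": 0, "dx": -0.4, "dy": 0.3, "dz": 11.6, "hand": 0.8}, {"ax": 0, "ay": 0, "az": 0, "dx": -0.4, "dy": 0.3, "dz": 11.9, "hand": 0.8}, {"ax": 0, "ay": 0, "az": 0, "dx": -0.4, "dy": 0.3, "dz": 11.9, "hand": 0.8}]'

```text
clock: 20.35
eef_pos: [590.1, -43.9, -9.9]
tool_rot: [3.141, 0.0, 1.573]
force: [-0.4, -0.2, -0.0]
width: 40.1
gripper_force: 60.8
```

>>> send_rows --series '[{"ax": 0, "ay": 0, "az": 0, "dx": 0, "dy": 0, "dz": 0.2, "hand": 0.8}, {"ax": 0, "ay": 0, "az": 0, "dx": 0, "dy": 0, "dz": 0.35, "hand": 0.8}, {"ax": 0, "ay": 0, "az": 0, "dx": 0, "dy": 0, "dz": 0.35, "hand": 0.8}]'

```text
clock: 20.65
eef_pos: [590.4, -42.8, -13.2]
tool_rot: [3.141, -0.0, 1.574]
force: [-0.5, -0.3, -0.1]
width: 40.1
gripper_force: 60.8
```

>>> send_rows --series '[{"ax": 0, "ay": 0, "az": 0, "dx": 0, "dy": 0, "dz": 0, "hand": 0.25}, {"ax": 0, "ay": 0, "az": 0, "dx": 0, "dy": 0, "dz": 0, "hand": 0.25}, {"ax": 0, "ay": 0, "az": 0, "dx": 0, "dy": 0, "dz": 0, "hand": 0.25}, {"ax": 0, "ay": 0, "az": 0, "dx": 0, "dy": 0, "dz": -3, "hand": 0.25}, {"ax": 0, "ay": 0, "az": 0, "dx": 0, "dy": 0, "dz": -7, "hand": 0.25}, {"ax": 0, "ay": 0, "az": 0, "dx": 0, "dy": 0, "dz": -12, "hand": 0.25}, {"ax": 0, "ay": 0, "az": 0, "dx": 0, "dy": 0, "dz": -12, "hand": 0}]'

```text
clock: 21.35
eef_pos: [595.2, -43.6, 112.7]
tool_rot: [3.129, 0.001, 1.573]
force: [1.8, -0.1, 0.0]
width: 77.0
gripper_force: 0.0
```

```bash
python3 - <<'E'
from h import *
go([560,-355,100],1.57)
for n in("top","scene"):
    g=get_image(n)
    print([(c.round(0),ray(g,c,52).round(0),a) for c,a in blobs(red(g)) if 100<c[1]<350 and c[0]<600])
E
```

```text
d [-31.13  -3.62   1.26] a [0.013 0.001 0.004] at [595.2 -43.6 112.7] [3.129e+00 1.000e-03 1.573e+00]
[(array([442., 206.]), array([ 560., -354.,   52.]), np.int32(144))]
[(array([319., 230.]), array([590., -43.,  52.]), np.int32(120)), (array([186., 268.]), array([ 561., -357.,   52.]), np.int32(228))]
```

>>> send_rows --series '[{"ax": 0, "ay": 0, "az": 0, "dx": -5, "dy": -0.5, "dz": 0, "hand": 0}, {"ax": 0, "ay": 0, "az": 0, "dx": -10, "dy": -1, "dz": 0, "hand": 0}, {"ax": 0, "ay": 0, "az": 0, "dx": -15, "dy": -1.5, "dz": 0, "hand": 0}, {"ax": 0, "ay": 0, "az": 0, "dx": -20, "dy": -2, "dz": 0, "hand": 0}, {"ax": 0, "ay": 0, "az": 0, "dx": -25, "dy": -2.5, "dz": 0, "hand": 0}, {"ax": 0, "ay": 0, "az": 0, "dx": -29, "dy": -3, "dz": 1, "hand": 0}, {"ax": 0, "ay": 0, "az": 0, "dx": -31.2, "dy": -3.2, "dz": 2, "hand": 0}, {"ax": 0, "ay": 0, "az": 0, "dx": -31.2, "dy": -3.2, "dz": 2, "hand": 0}, {"ax": 0, "ay": 0, "az": 0, "dx": -31.2, "dy": -3.2, "dz": 2, "hand": 0}]'

```text
clock: 22.35
eef_pos: [557.7, -354.0, 84.2]
tool_rot: [-3.139, -0.003, 1.573]
force: [0.3, 0.7, -0.3]
width: 85.1
gripper_force: 0.0
```

```bash
python3 - <<'E'
from h import *
go([561,-356,-21],1.57)
for n in("top","scene"):
    g=get_image(n)
    print([(c.round(0),ray(g,c,52).round(0),a) for c,a in blobs(red(g)) if 100<c[1]<350 and c[0]<600])
E
```

```text
d [-0.23  0.36 10.52] a [-0.003 -0.003  0.003] at [ 557.7 -354.    84.2] [-3.139e+00 -3.000e-03  1.573e+00]
[(array([442., 206.]), array([ 560., -354.,   52.]), np.int32(144))]
[(array([316., 231.]), array([591., -51.,  52.]), np.int32(33)), (array([187., 268.]), array([ 564., -355.,   52.]), np.int32(186))]
```

>>> send_rows --series '[{"ax": 0, "ay": 0, "az": 0, "dx": -0.2, "dy": 0.3, "dz": 3, "hand": 0}, {"ax": 0, "ay": 0, "az": 0, "dx": -0.2, "dy": 0.3, "dz": 6, "hand": 0}, {"ax": 0, "ay": 0, "az": 0, "dx": -0.2, "dy": 0.3, "dz": 9, "hand": 0}, {"ax": 0, "ay": 0, "az": 0, "dx": -0.2, "dy": 0.3, "dz": 10.5, "hand": 0}, {"ax": 0, "ay": 0, "az": 0, "dx": -0.2, "dy": 0.3, "dz": 10.5, "hand": 0}, {"ax": 0, "ay": 0, "az": 0, "dx": -0.2, "dy": 0.3, "dz": 10.5, "hand": 0.8}, {"ax": 0, "ay": 0, "az": 0, "dx": -0.2, "dy": 0.3, "dz": 10.5, "hand": 0.8}, {"ax": 0, "ay": 0, "az": 0, "dx": -0.2, "dy": 0.3, "dz": 10.5, "hand": 0.8}, {"ax": 0, "ay": 0, "az": 0, "dx": -0.2, "dy": 0.3, "dz": 10.5, "hand": 0.8}, {"ax": 0, "ay": 0, "az": 0, "dx": -0.2, "dy": 0.3, "dz": 10.5, "hand": 0.8}]'

```text
clock: 23.45
eef_pos: [563.2, -357.7, -16.8]
tool_rot: [3.139, 0.002, 1.574]
force: [-0.7, 0.3, 6.3]
width: 40.3
gripper_force: 60.6
```

>>> send_rows --series '[{"ax": 0, "ay": 0, "az": 0, "dx": 0, "dy": 0, "dz": -3, "hand": 0.8}, {"ax": 0, "ay": 0, "az": 0, "dx": 0, "dy": 0, "dz": -7, "hand": 0.8}, {"ax": 0, "ay": 0, "az": 0, "dx": 0, "dy": 0, "dz": -11, "hand": 0.8}, {"ax": 0, "ay": 0, "az": 0, "dx": 0, "dy": 0, "dz": -13, "hand": 0.8}, {"ax": 0, "ay": 0, "az": 0, "dx": 0, "dy": 0, "dz": -13, "hand": 0.8}, {"ax": 0, "ay": 0, "az": 0, "dx": 0, "dy": 0, "dz": -13, "hand": 0.8}]'

```text
clock: 24.05
eef_pos: [561.8, -356.6, 111.4]
tool_rot: [3.141, -0.0, 1.574]
force: [-0.3, 1.2, -1.1]
width: 40.4
gripper_force: 60.7
```

```bash
python3 - <<'E'
from h import *
go([589,33,110],1.57)
o=[]
for n in("top","scene"):
    g=get_image(n)
    print([(c.round(0),ray(g,c,52).round(0),a) for c,a in blobs(red(g)) if 100<c[1]<350 and c[0]<600])
    o.append(cv2.resize(g["pixels"][120:320,170:470],(400,266))[:,:,::-1])
cv2.imwrite("pics/s8.png",np.hstack(o))
E
```

```text
d [38.96  2.83  0.14] a [ 0.    -0.     0.004] at [ 561.8 -356.6  111.4] [ 3.141 -0.     1.574]
[(array([454., 202.]), array([ 574., -390.,   52.]), np.int32(106))]
[(array([178., 237.]), array([ 473., -356.,   52.]), np.int32(59))]
```

View pics/s8.png

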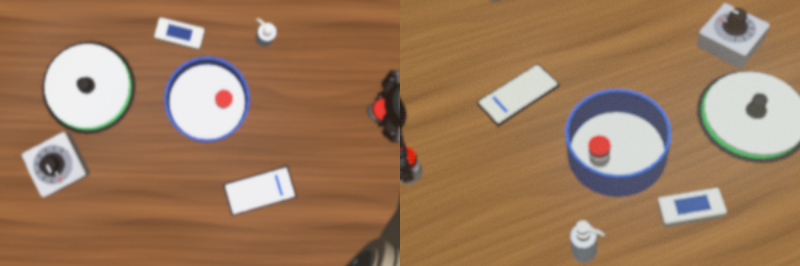

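The first pot stands upright in the canister (top crop 223,98), the lid lies on the mat, the second pot is held at the right edge.

>>> send_rows --series '[{"ax": 0, "ay": 0, "az": 0, "dx": 4.5, "dy": 0.4, "dz": 0, "hand": 0.8}, {"ax": 0, "ay": 0, "az": 0, "dx": 9, "dy": 0.8, "dz": 0, "hand": 0.8}, {"ax": 0, "ay": 0, "az": 0, "dx": 13.5, "dy": 1.2, "dz": 0, "hand": 0.8}, {"ax": 0, "ay": 0, "az": 0, "dx": 18, "dy": 1.6, "dz": 0, "hand": 0.8}, {"ax": 0, "ay": 0, "az": 0, "dx": 22.5, "dy": 2, "dz": 0, "hand": 0.8}, {"ax": 0, "ay": 0, "az": 0, "dx": 27, "dy": 2.3, "dz": 0, "hand": 0.8}, {"ax": 0, "ay": 0, "az": 0, "dx": 31.5, "dy": 2.6, "dz": 0, "hand": 0.8}, {"ax": 0, "ay": 0, "az": 0, "dx": 36, "dy": 2.8, "dz": 0, "hand": 0.8}, {"ax": 0, "ay": 0, "az": 0, "dx": 39, "dy": 2.8, "dz": 0, "hand": 0.8}, {"ax": 0, "ay": 0, "az": 0, "dx": 39, "dy": 2.8, "dz": 0, "hand": 0.8}]'

```text
clock: 25.15
eef_pos: [587.4, 40.8, 109.3]
tool_rot: [-3.138, -0.004, 1.583]
force: [0.4, -0.2, -0.2]
width: 40.5
gripper_force: 60.8
```

>>> send_rows --series '[{"ax": 0, "ay": 0, "az": 0, "dx": 0, "dy": 0, "dz": 0, "hand": 0.8}, {"ax": 0, "ay": 0, "az": 0, "dx": 0, "dy": 0, "dz": 0, "hand": 0.8}]'

```text
clock: 25.35
eef_pos: [588.3, 31.1, 110.5]
tool_rot: [-3.14, 0.002, 1.572]
force: [-0.6, -0.4, -0.4]
width: 40.3
gripper_force: 60.8
```

```bash
python3 - <<'E'
from h import *
go([589,33,-10.8],1.57)
E
```

```text
d [ 0.2   0.09 12.13] a [-0.002  0.002  0.002] at [588.3  31.1 110.5] [-3.140e+00  2.000e-03  1.572e+00]
```

>>> send_rows --series '[{"ax": 0, "ay": 0, "az": 0, "dx": 0.1, "dy": 0, "dz": 3, "hand": 0.8}, {"ax": 0, "ay": 0, "az": 0, "dx": 0.1, "dy": 0, "dz": 6, "hand": 0.8}, {"ax": 0, "ay": 0, "az": 0, "dx": 0.1, "dy": 0, "dz": 9, "hand": 0.8}, {"ax": 0, "ay": 0, "az": 0, "dx": 0.1, "dy": 0, "dz": 11, "hand": 0.8}, {"ax": 0, "ay": 0, "az": 0, "dx": 0.1, "dy": 0, "dz": 11.8, "hand": 0.8}, {"ax": 0, "ay": 0, "az": 0, "dx": 0.1, "dy": 0, "dz": 12, "hand": 0.8}, {"ax": 0, "ay": 0, "az": 0, "dx": 0.1, "dy": 0, "dz": 12, "hand": 0.8}, {"ax": 0, "ay": 0, "az": 0, "dx": 0.1, "dy": 0, "dz": 12, "hand": 0.8}]'

```text
clock: 26.15
eef_pos: [589.9, 33.8, -7.6]
tool_rot: [3.139, -0.0, 1.573]
force: [-0.4, 0.0, -0.8]
width: 40.5
gripper_force: 60.8
```

>>> send_rows --series '[{"ax": 0, "ay": 0, "az": 0, "dx": 0, "dy": 0, "dz": 0.2, "hand": 0.8}, {"ax": 0, "ay": 0, "az": 0, "dx": 0, "dy": 0, "dz": 0.35, "hand": 0.8}, {"ax": 0, "ay": 0, "az": 0, "dx": 0, "dy": 0, "dz": 0.35, "hand": 0.8}]'

```text
clock: 26.45
eef_pos: [589.6, 34.3, -10.8]
tool_rot: [3.14, -0.0, 1.574]
force: [-1.8, -0.3, 7.4]
width: 40.6
gripper_force: 61.7
```

>>> send_rows --series '[{"ax": 0, "ay": 0, "az": 0, "dx": 0, "dy": 0, "dz": 0, "hand": 0.25}, {"ax": 0, "ay": 0, "az": 0, "dx": 0, "dy": 0, "dz": 0, "hand": 0.25}, {"ax": 0, "ay": 0, "az": 0, "dx": 0, "dy": 0, "dz": 0, "hand": 0.25}, {"ax": 0, "ay": 0, "az": 0, "dx": 0, "dy": 0, "dz": -3, "hand": 0.25}, {"ax": 0, "ay": 0, "az": 0, "dx": 0, "dy": 0, "dz": -7, "hand": 0.25}, {"ax": 0, "ay": 0, "az": 0, "dx": 0, "dy": 0, "dz": -12, "hand": 0.25}, {"ax": 0, "ay": 0, "az": 0, "dx": 0, "dy": 0, "dz": -14, "hand": 0}, {"ax": 0, "ay": 0, "az": 0, "dx": 0, "dy": 0, "dz": -14, "hand": 0}]'

```text
clock: 27.25
eef_pos: [591.6, 34.2, 131.4]
tool_rot: [3.134, -0.001, 1.574]
force: [-0.3, -0.4, -0.4]
width: 85.3
gripper_force: 0.0
```

```bash
python3 - <<'E'
from h import *
go([619,274,100],1.974)
E
```

```text
d [23.97  2.79  3.18] a [ 0.007  0.001 -0.4  ] at [591.6  34.2 131.4] [ 3.134e+00 -1.000e-03  1.574e+00]
```

>>> send_rows --series '[{"ax": 0, "ay": 0, "az": -0.1, "dx": 5, "dy": 0.6, "dz": 0, "hand": 0}, {"ax": 0, "ay": 0, "az": -0.2, "dx": 10, "dy": 1.2, "dz": 0, "hand": 0}, {"ax": 0, "ay": 0, "az": -0.3, "dx": 15, "dy": 1.8, "dz": 0, "hand": 0}, {"ax": 0, "ay": 0, "az": -0.4, "dx": 20, "dy": 2.4, "dz": 0, "hand": 0}, {"ax": 0, "ay": 0, "az": -0.4, "dx": 24, "dy": 2.8, "dz": 0, "hand": 0}, {"ax": 0, "ay": 0, "az": -0.4, "dx": 24, "dy": 2.8, "dz": 3, "hand": 0}, {"ax": 0, "ay": 0, "az": -0.4, "dx": 24, "dy": 2.8, "dz": 3, "hand": 0}, {"ax": 0, "ay": 0, "az": -0.4, "dx": 24, "dy": 2.8, "dz": 3, "hand": 0}]'

```text
clock: 28.05
eef_pos: [615.1, 272.2, 96.3]
tool_rot: [-3.137, 0.001, 1.972]
force: [-0.3, -0.3, 0.8]
width: 85.1
gripper_force: 0.0
```

```bash
python3 - <<'E'
from h import *
go([619.3,274,-12],1.974)
o=[]
for n in("top","scene"):
    g=get_image(n);q=g["pixels"].astype(int)
    m=(q[...,0]>110)&(q[...,0]>2.2*q[...,1])&(q[...,0]>2.2*q[...,2])
    print(n,[(c.round(1),ray(g,c,58).round(0),a) for c,a in blobs(m) if 100<c[1]<350 and c[0]<560])
    o.append(cv2.resize(g["pixels"][120:270,240:440],(400,300))[:,:,::-1])
cv2.imwrite("pics/s9.png",np.hstack(o))
E
```

```text
d [ 0.02  0.5  10.82] a [-0.004  0.001 -0.002] at [615.1 272.2  96.3] [-3.137e+00  1.000e-03  1.972e+00]
top [(array([311.2, 193.6]), array([589.,  36.,  58.]), np.int32(104)), (array([337.4, 193.9]), array([589., -42.,  58.]), np.int32(104))]
scene [(array([348.5, 218. ]), array([592.,  33.,  58.]), np.int32(157)), (array([319.1, 229.3]), array([593., -44.,  58.]), np.int32(172))]
```

View pics/s9.png

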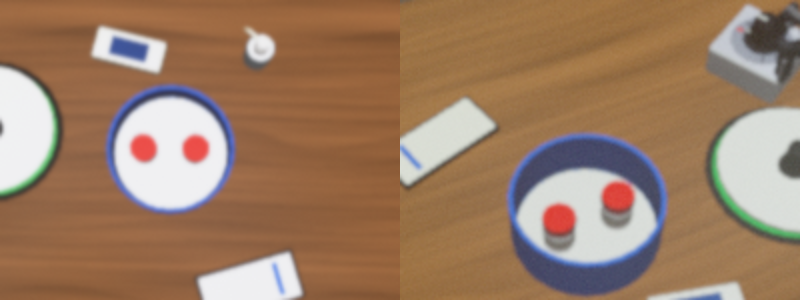

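Both pots stand upright in the canister (top crop 144,148 and 196,149). Grasping the lid.

>>> send_rows --series '[{"ax": 0, "ay": 0, "az": 0, "dx": 0, "dy": 0.3, "dz": 4, "hand": 0}, {"ax": 0, "ay": 0, "az": 0, "dx": 0, "dy": 0.3, "dz": 8, "hand": 0}, {"ax": 0, "ay": 0, "az": 0, "dx": 0, "dy": 0.3, "dz": 10.5, "hand": 0}, {"ax": 0, "ay": 0, "az": 0, "dx": 0, "dy": 0.3, "dz": 10.7, "hand": 0}, {"ax": 0, "ay": 0, "az": 0, "dx": 0, "dy": 0.3, "dz": 10.7, "hand": 0.9}, {"ax": 0, "ay": 0, "az": 0, "dx": 0, "dy": 0.3, "dz": 10.7, "hand": 0.9}, {"ax": 0, "ay": 0, "az": 0, "dx": 0, "dy": 0.3, "dz": 10.7, "hand": 0.9}, {"ax": 0, "ay": 0, "az": 0, "dx": 0, "dy": 0.3, "dz": 10.7, "hand": 0.9}, {"ax": 0, "ay": 0, "az": 0, "dx": 0, "dy": 0.3, "dz": 10.7, "hand": 0.9}, {"ax": 0, "ay": 0, "az": 0, "dx": 0, "dy": 0.3, "dz": 10.7, "hand": 0.9}]'

```text
clock: 29.15
eef_pos: [620.0, 275.9, -7.2]
tool_rot: [3.139, -0.0, 1.974]
force: [-0.6, -0.4, 6.1]
width: 28.0
gripper_force: 59.2
```

>>> send_rows --series '[{"ax": 0, "ay": 0, "az": 0, "dx": 0, "dy": 0, "dz": -3, "hand": 0.9}, {"ax": 0, "ay": 0, "az": 0, "dx": 0, "dy": 0, "dz": -7, "hand": 0.9}, {"ax": 0, "ay": 0, "az": 0, "dx": 0, "dy": 0, "dz": -11, "hand": 0.9}, {"ax": 0, "ay": 0, "az": 0, "dx": 0, "dy": 0, "dz": -13, "hand": 0.9}, {"ax": 0, "ay": 0, "az": 0, "dx": 0, "dy": 0, "dz": -13, "hand": 0.9}, {"ax": 0, "ay": 0, "az": 0, "dx": 0, "dy": 0, "dz": -13, "hand": 0.9}]'

```text
clock: 29.75
eef_pos: [618.3, 275.3, 120.4]
tool_rot: [-3.141, -0.0, 1.974]
force: [-0.7, 0.0, -2.9]
width: 28.1
gripper_force: 59.9
```

```bash
python3 - <<'E'
from h import *
go([589.5,-5,120],1.574)
E
```

```text
d [-24.66 -13.64   0.04] a [-0.001 -0.     0.4  ] at [618.3 275.3 120.4] [-3.141 -0.     1.974]
```

>>> send_rows --series '[{"ax": 0, "ay": 0, "az": 0.06, "dx": -4, "dy": -2.2, "dz": 0, "hand": 0.9}, {"ax": 0, "ay": 0, "az": 0.13, "dx": -8, "dy": -4.4, "dz": 0, "hand": 0.9}, {"ax": 0, "ay": 0, "az": 0.2, "dx": -12, "dy": -6.6, "dz": 0, "hand": 0.9}, {"ax": 0, "ay": 0, "az": 0.26, "dx": -16, "dy": -8.8, "dz": 0, "hand": 0.9}, {"ax": 0, "ay": 0, "az": 0.32, "dx": -20, "dy": -11, "dz": 0, "hand": 0.9}, {"ax": 0, "ay": 0, "az": 0.4, "dx": -23, "dy": -12.7, "dz": 0, "hand": 0.9}, {"ax": 0, "ay": 0, "az": 0.4, "dx": -24.7, "dy": -13.6, "dz": 0, "hand": 0.9}, {"ax": 0, "ay": 0, "az": 0.4, "dx": -24.7, "dy": -13.6, "dz": 2, "hand": 0.9}, {"ax": 0, "ay": 0, "az": 0.4, "dx": -24.7, "dy": -13.6, "dz": 4, "hand": 0.9}, {"ax": 0, "ay": 0, "az": 0.4, "dx": -24.7, "dy": -13.6, "dz": 4, "hand": 0.9}]'

```text
clock: 30.75
eef_pos: [586.4, -5.1, 76.5]
tool_rot: [-3.132, -0.0, 1.573]
force: [-0.1, 1.0, -2.4]
width: 28.3
gripper_force: 60.1
```

>>> send_rows --series '[{"ax": 0, "ay": 0, "az": 0, "dx": 0, "dy": 0, "dz": 0, "hand": 0.9}, {"ax": 0, "ay": 0, "az": 0, "dx": 0, "dy": 0, "dz": 0, "hand": 0.9}]'

```text
clock: 30.95
eef_pos: [590.9, -5.0, 81.0]
tool_rot: [3.141, 0.0, 1.574]
force: [0.2, 0.3, -3.2]
width: 28.2
gripper_force: 60.1
```

```bash
python3 - <<'E'
from h import *
go([589.5,-5,57],1.574)
g=get_image("scene");s=read_state()
q=g["pixels"].astype(int);k=np.zeros(q.shape[:2],np.uint8);cv2.circle(k,(334,205),58,1,-1)
m=((q.min(2)>150)&(k>0)).astype(np.uint8)
c=max(cv2.findContours(m,0,2)[0],key=cv2.contourArea);e=cv2.fitEllipse(cv2.convexHull(c));z=81+s["eef_pos"][2]-57
print(e,z,ray(g,e[0],z))
cv2.imwrite("pics/s10.png",cv2.resize(g["pixels"][140:290,240:440],(600,450))[:,:,::-1])
E
```

```text
d [ 0.   -0.14  2.4 ] a [0. 0. 0.] at [590.9  -5.   81. ] [3.141 0.    1.574]
((334.1999206542969, 214.1665496826172), (71.3875732421875, 85.29505920410156), 92.2931900024414) 105.30338897477219 [596.75134154  -8.00930276 105.30338897]
```

View pics/s10.png

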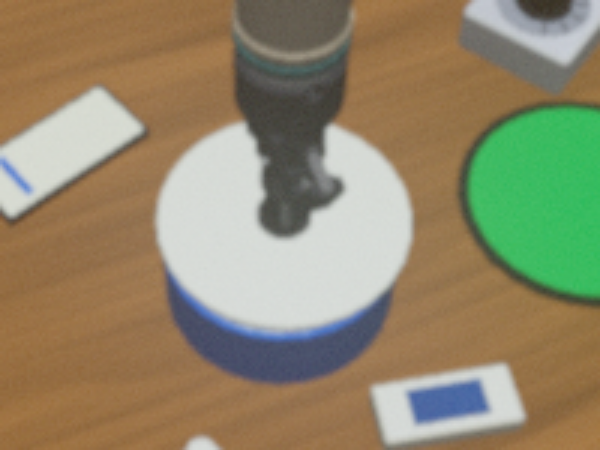

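The lid is level, centred just above the rim (crop 283,225). Lowering.

>>> send_rows --series '[{"ax": 0, "ay": 0, "az": 0, "dx": 0, "dy": -0.1, "dz": 0.8, "hand": 0.9}, {"ax": 0, "ay": 0, "az": 0, "dx": 0, "dy": -0.1, "dz": 1.4, "hand": 0.9}, {"ax": 0, "ay": 0, "az": 0, "dx": 0, "dy": -0.1, "dz": 1.8, "hand": 0.9}, {"ax": 0, "ay": 0, "az": 0, "dx": 0, "dy": -0.1, "dz": 2.1, "hand": 0.9}, {"ax": 0, "ay": 0, "az": 0, "dx": 0, "dy": -0.1, "dz": 2.4, "hand": 0.9}, {"ax": 0, "ay": 0, "az": 0, "dx": 0, "dy": -0.1, "dz": 2.4, "hand": 0.9}]'

```text
clock: 31.6
eef_pos: [589.8, -5.2, 56.8]
tool_rot: [3.141, -0.0, 1.574]
force: [0.4, 0.1, -1.2]
width: 28.3
gripper_force: 60.1
```

>>> send_rows --series '[{"ax": 0, "ay": 0, "az": 0, "dx": 0, "dy": 0, "dz": 0.15, "hand": 0.9}, {"ax": 0, "ay": 0, "az": 0, "dx": 0, "dy": 0, "dz": 0.3, "hand": 0.9}]'

```text
clock: 31.8
eef_pos: [589.9, -5.1, 56.6]
tool_rot: [3.141, -0.001, 1.574]
force: [-9.4, 1.0, 31.5]
width: 28.2
gripper_force: 63.3
```

>>> send_rows --series '[{"ax": 0, "ay": 0, "az": 0, "dx": 0, "dy": 0, "dz": 0, "hand": 0}, {"ax": 0, "ay": 0, "az": 0, "dx": 0, "dy": 0, "dz": 0, "hand": 0}, {"ax": 0, "ay": 0, "az": 0, "dx": 0, "dy": 0, "dz": 0, "hand": 0}, {"ax": 0, "ay": 0, "az": 0, "dx": 0, "dy": 0, "dz": 0, "hand": 0}, {"ax": 0, "ay": 0, "az": 0, "dx": 0, "dy": 0, "dz": -4, "hand": 0}, {"ax": 0, "ay": 0, "az": 0, "dx": 0, "dy": 0, "dz": -8, "hand": 0}, {"ax": 0, "ay": 0, "az": 0, "dx": 0, "dy": 0, "dz": -10, "hand": 0}, {"ax": 0, "ay": 0, "az": 0, "dx": 0, "dy": 0, "dz": -10, "hand": 0}]'

```text
clock: 32.6
eef_pos: [592.2, -5.3, 157.0]
tool_rot: [3.135, -0.0, 1.574]
force: [-0.0, -0.3, 1.2]
width: 85.6
gripper_force: 0.0
```

```bash
python3 - <<'E'
from h import *
go([435,335,150],1.55)
E
```

```text
d [ 34.07 -15.63   0.6 ] a [ 0.007 -0.     0.024] at [592.2  -5.3 157. ] [ 3.135 -0.     1.574]
```

>>> send_rows --series '[{"ax": 0, "ay": 0, "az": -1.05, "dx": 34, "dy": -15.6, "dz": 0, "hand": 0}, {"ax": 0, "ay": 0, "az": -1.05, "dx": 34, "dy": -15.6, "dz": 0, "hand": 0}, {"ax": 0, "ay": 0, "az": -1.05, "dx": 34, "dy": -15.6, "dz": 0, "hand": 0}, {"ax": 0, "ay": 0, "az": -1.05, "dx": 34, "dy": -15.6, "dz": 0, "hand": 0}, {"ax": 0, "ay": 0, "az": -1.05, "dx": 34, "dy": -15.6, "dz": 0, "hand": 0}, {"ax": 0, "ay": 0, "az": -1.05, "dx": 34, "dy": -15.6, "dz": 0, "hand": 0}, {"ax": 0, "ay": 0, "az": -1.05, "dx": 34, "dy": -15.6, "dz": 0, "hand": 0}, {"ax": 0, "ay": 0, "az": -1.05, "dx": 34, "dy": -15.6, "dz": 0, "hand": 0}, {"ax": 0, "ay": 0, "az": -1.05, "dx": 34, "dy": -15.6, "dz": 2, "hand": 0}, {"ax": 0, "ay": 0, "az": -1.05, "dx": 34, "dy": -15.6, "dz": 2, "hand": 0}]'

```text
clock: 33.6
eef_pos: [430.0, 333.8, 131.0]
tool_rot: [-3.136, -0.002, 2.626]
force: [0.6, 0.6, -0.2]
width: 85.6
gripper_force: 0.0
```

```bash
python3 - <<'E'
from h import *
go([435.3,335.2,24],2.62)
g=get_image("scene")
q=g["pixels"].astype(int);k=np.zeros(q.shape[:2],np.uint8);cv2.circle(k,(334,218),50,1,-1)
m=((q.min(2)>150)&(k>0)).astype(np.uint8)
c=max(cv2.findContours(m,0,2)[0],key=cv2.contourArea);e=cv2.fitEllipse(cv2.convexHull(c));print(e,ray(g,e[0],81))
g=get_image("top");q=g["pixels"].astype(int)
k[:]=0;cv2.circle(k,(325,194),50,1,-1)
m=((q.min(2)>150)&(k>0)).astype(np.uint8)
c=max(cv2.findContours(m,0,2)[0],key=cv2.contourArea);e=cv2.fitEllipse(cv2.convexHull(c));print(e,ray(g,e[0],81))
E
```

```text
d [-0.42  0.44 10.69] a [-0.006 -0.002  0.006] at [430.  333.8 131. ] [-3.136e+00 -2.000e-03  2.626e+00]
((333.769287109375, 219.35687255859375), (70.22407531738281, 83.75811767578125), 92.63764953613281) [594.93232629  -7.63103228  81.        ]
((324.7769775390625, 192.8465576171875), (67.38823699951172, 67.8768539428711), 101.2110366821289) [589.10109561  -4.68351242  81.        ]
```

The lid is back at its original image position (2.5 mm shift), so it is home. Now the dial.

>>> send_rows --series '[{"ax": 0, "ay": 0, "az": 0, "dx": 0, "dy": 0, "dz": 4, "hand": 0}, {"ax": 0, "ay": 0, "az": 0, "dx": 0, "dy": 0, "dz": 4, "hand": 0}, {"ax": 0, "ay": 0, "az": 0, "dx": 0, "dy": 0, "dz": 4, "hand": 0}]'

```text
clock: 34.0
eef_pos: [432.8, 333.5, 94.0]
tool_rot: [-3.14, -0.0, 2.622]
force: [0.3, 0.1, 0.6]
width: 85.6
gripper_force: 0.0
```

```bash
python3 - <<'E'
from h import *
go([435.3,335.2,24],2.62)
E
```

```text
d [-0.13  0.28  7.  ] a [-0.001 -0.     0.002] at [432.8 333.5  94. ] [-3.14  -0.     2.622]
```

>>> send_rows --series '[{"ax": 0, "ay": 0, "az": 0, "dx": -0.1, "dy": 0.2, "dz": 3, "hand": 0}, {"ax": 0, "ay": 0, "az": 0, "dx": -0.1, "dy": 0.2, "dz": 6, "hand": 0}, {"ax": 0, "ay": 0, "az": 0, "dx": -0.1, "dy": 0.2, "dz": 7, "hand": 0}, {"ax": 0, "ay": 0, "az": 0, "dx": -0.1, "dy": 0.2, "dz": 7, "hand": 0}, {"ax": 0, "ay": 0, "az": 0, "dx": -0.1, "dy": 0.2, "dz": 7, "hand": 0.8}, {"ax": 0, "ay": 0, "az": 0, "dx": -0.1, "dy": 0.2, "dz": 7, "hand": 0.8}, {"ax": 0, "ay": 0, "az": 0, "dx": -0.1, "dy": 0.2, "dz": 7, "hand": 0.8}, {"ax": 0, "ay": 0, "az": 0, "dx": -0.1, "dy": 0.2, "dz": 7, "hand": 0.8}, {"ax": 0, "ay": 0, "az": 0, "dx": -0.1, "dy": 0.2, "dz": 7, "hand": 0.8}]'

```text
clock: 34.9
eef_pos: [434.3, 334.9, 25.1]
tool_rot: [-3.141, 0.0, 2.623]
force: [-2.6, -3.0, 10.4]
width: 34.6
gripper_force: 59.1
```

>>> send_rows --series '[{"ax": 0, "ay": 0, "az": 0.13, "dx": 0, "dy": 0, "dz": 0, "hand": 0.8}, {"ax": 0, "ay": 0, "az": 0.26, "dx": 0, "dy": 0, "dz": 0, "hand": 0.8}, {"ax": 0, "ay": 0, "az": 0.39, "dx": 0, "dy": 0, "dz": 0, "hand": 0.8}, {"ax": 0, "ay": 0, "az": 0.52, "dx": 0, "dy": 0, "dz": 0, "hand": 0.8}, {"ax": 0, "ay": 0, "az": 0.65, "dx": 0, "dy": 0, "dz": 0, "hand": 0.8}, {"ax": 0, "ay": 0, "az": 0.78, "dx": 0, "dy": 0, "dz": 0, "hand": 0.8}, {"ax": 0, "ay": 0, "az": 0.91, "dx": 0, "dy": 0, "dz": 0, "hand": 0.8}, {"ax": 0, "ay": 0, "az": 1.05, "dx": 0, "dy": 0, "dz": 0, "hand": 0.8}, {"ax": 0, "ay": 0, "az": 1.05, "dx": 0, "dy": 0, "dz": 0, "hand": 0.8}, {"ax": 0, "ay": 0, "az": 1.05, "dx": 0, "dy": 0, "dz": 0, "hand": 0.8}]'

```text
clock: 35.9
eef_pos: [435.8, 335.7, 25.1]
tool_rot: [3.139, -0.001, 1.573]
force: [-0.5, -1.6, 6.5]
width: 34.1
gripper_force: 59.6
```

>>> send_rows --series '[{"ax": 0, "ay": 0, "az": 0, "dx": 0, "dy": 0, "dz": 0, "hand": 0}, {"ax": 0, "ay": 0, "az": 0, "dx": 0, "dy": 0, "dz": 0, "hand": 0}, {"ax": 0, "ay": 0, "az": 0, "dx": 0, "dy": 0, "dz": 0, "hand": 0}, {"ax": 0, "ay": 0, "az": 0, "dx": 0, "dy": 0, "dz": 0, "hand": 0}, {"ax": 0, "ay": 0, "az": 0, "dx": 0, "dy": 0, "dz": -4, "hand": 0}, {"ax": 0, "ay": 0, "az": 0, "dx": 0, "dy": 0, "dz": -8, "hand": 0}, {"ax": 0, "ay": 0, "az": 0, "dx": 0, "dy": -5, "dz": -12, "hand": 0}, {"ax": 0, "ay": 0, "az": 0, "dx": 10, "dy": -5, "dz": -14, "hand": 0}, {"ax": 0, "ay": 0, "az": 0, "dx": 15, "dy": -5, "dz": -14, "hand": 0}, {"ax": 0, "ay": 0, "az": 0, "dx": 20, "dy": -5, "dz": -14, "hand": 0}]'

```text
clock: 36.9
eef_pos: [385.1, 484.6, 161.4]
tool_rot: [3.141, -0.002, 1.574]
force: [1.2, 0.2, 0.3]
width: 85.4
gripper_force: 0.0
```

```bash
python3 - <<'E'
from h import *
o=[]
for n,(u,v) in(("scene",(421,139)),("top",(209,243))):
    g=get_image(n);o.append(cv2.resize(g["pixels"][v-30:v+30,u-30:u+30],(270,270),interpolation=2)[:,:,::-1])
o.append(cv2.resize(g["pixels"][100:300,180:460],(260,270))[:,:,::-1])
cv2.imwrite("pics/s11.png",np.hstack(o))
E
```

```text
(no output)
```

View pics/s11.png

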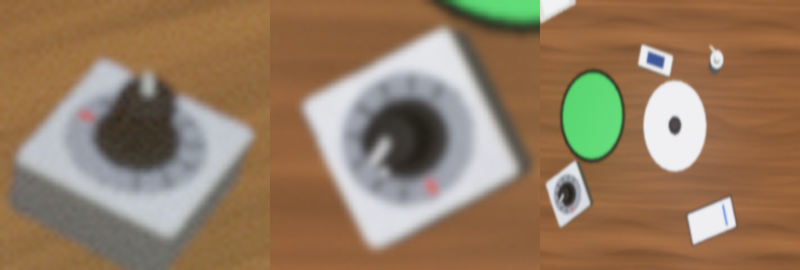

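The top crop shows the pointer about 64° clockwise of the red tick (432,187), i.e. two clicks; lid home, bystanders in place, robot clear.

```bash
python3 -c "
from cell import *
print(finish_job())"
```

```text
the job is handed in; nothing more can be done
None
```

I've handed the job in. The dial was cleared to zero, both pots (only two were present) stand upright in the canister, the lid is home, and the dial is at 2 clicks. The final picture shows the sanitizer, phone and kit in place; no verdict came back.

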